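Draw the wedge from under the chest lid and put it away

ROBOT

A 6-joint arm with a two-finger parallel gripper is mounted at the origin on the work surface. World frame = base frame: x ahead of the robot, y to its left, z up, the work surface at z = 0. Lengths are in m, angles in rad, forces in N, time in s.
With the tool pointing down it reaches from about 0.2 to 0.875 m from the base axis. Payload 3.4 kg.
Tool frame: the origin (TCP) lies at the very end of the fingers, on their centre line; the grasp point (between the pads) lies ctrl.grip_point_offset behind it (ctrl.grip_point_offset is the distance from the TCP to the grasp point, in m); z points along the fingers, y is the direction in which the jaws open and shut (so a half turn about z gives the same grasp; the last joint's range is limited). The gripper opens to 94 mm and grips with 3 to 60 N. Pads are 16 mm wide; open, the fingers measure 119 mm over their backs; the gripper's body (75 mm by 177 mm) begins 78 mm behind the grasp point.
Start: joints at [1.081, 0.276, 1.505, -0, 1.361, -0.121], TCP at [0.207, 0.536, 0.17] pointing down, gripper open.
Joint ranges: [-2.89, 2.89], [-0.75, 2.08], [0.22, 2.7], [-1.18, 4.32], [0.11, 2.71], [-2.7, 2.7]. Speed limits (rad/s): [2.57, 2.57, 3.14, 3.14, 3.14, 3.14].

INTERFACE

Orientations are given as [roll, pitch, yaw] about the fixed x, y, z axes, in that order (R = Rz(yaw) Ry(pitch) Rx(roll)).
In Python, from station import monitor, vision, ctrl gives the robot as it stands.
- The arm moves only by the tool apply_moves, never from a script. Its argument "series" is a list of rows, each a list of 7 numbers: the closure, from 0 (fully open) to 1 (shut), then the shift along the tool's x, y, z in mm, then the turn, a rotation vector about the tool's x, y, z in degrees. A call has 1 to 12 rows; each row is the pose to reach, as a shift and turn from the pose commanded when the call began, along the tool's axes at that moment; what a row does not reach only later rows make up. A row lasts 1/12 s, in which the tool goes at most 41.7 mm and 7.16 degrees, less where a joint would pass 70% of its speed; a pose out of reach is approached as far as the arm can. A call with a gripper value outside its range is refused whole. The fingers move at their own pace and stop on an object; "grip_force" is the grip in N (left out, the last holds). Time passes only in rows, so rows that repeat a pose let the fingers close. It gives the time, the measured TCP pose, the force and the opening at its end, in the units of the state.
- monitor.sense(): the state, without advancing time (a new reading comes with each control period).
- vision.read_camera(name): name is "side" or "top" or "wrist"; returns a dict with "image" (384x512x3 uint8, red, green, blue), "z_map" (384x512 float32, m along the optical axis (not along the pixel's ray), 0 where there is no reading), "camera_matrix" (3x3 intrinsics, pixels), "k1" (the pictures are not rectified: a ray, as slopes to the right and down, at radius r is drawn at 1 + k1 r^2 times it, then the intrinsics apply), "position" and "orientation" of the camera in the world. Camera axes: x right, y down, z forward; pixel columns grow to the right and rows downward; lengths in m; the calibration is good to about 2 mm. A picture is of the moment at which its call begins.
- ctrl.close_job(): hands the job in, once; it reports no verdict.
The state is a dict: "t": time; "qpos": joint angles; "dq": joint speeds; "effort": joint torques, N m; "ee_pos": TCP position; "ee_rot": TCP orientation; "force": force on the tool from outside, world axes, zero at the start; "ft_torque": the same for the moment, N m; "grip_width": opening from 0.0 (shut) to 1.0 (fully open).
Only numpy, scipy, OpenCV 4.12 (cv2) and the standard library are available. Lean on these libraries where they do the work, as an engineer would, in place of code of your own. Each camera call takes 0.05 s, during which the arm holds its last target.

TASK

The heavy lid of the white storage chest is propped ajar on a walnut wedge: take the wedge by its heel and work it straight back out in small tugs of no more than about 3 cm, letting the lid come to rest on the wedge for a good half second after each, so that the lid rides down and shuts without being lifted or dropped. Lay the wedge flat on the open tabletop and let go, then take it again by its middle and put it away lying flat in the empty bay of the bamboo caddy, which has room for fingers only at its middle notches. Do not drop the wedge, and leave everything else standing where it is.

Things in the scene. Friction and masses are not known exactly. Their poses are not given: they have to be found in the camera images.
- chest: White storage chest, fixed, 300 (x) by 340 (y) by 100 mm high without lid. Origin: centre of its underside; front is its -x side (face at x = -150 mm), z up. Along the front the top is a flat rail 40 mm deep at 100 mm height; behind it the chest is hollow. The wedge lies on this rail, tip inward, heel standing out over the front.
- lid (a joint): Angle of the lid, an oak panel 288 by 340 by 22 mm, 2.3 kg (varies), hinged along the chest's back top edge: 0 shut, grows as the front edge rises. Starts at about 0.083 rad; falls by its weight, lightly damped. Every 10 mm the wedge is drawn out lowers it by about 0.008; once the tip is out it drops the last 3 mm (0.010) by itself.
- lid_edge (a point): Middle of the lid's front lower edge, 290 mm from the hinge; 10 mm behind the chest's front face. Its -x axis runs from the hinge to the front, z up when shut. At the start it rests on the wedge's slope, 24 mm above the rail.
- wedge: Dark walnut wedge, 150 long (x) by 36 wide (y) by 30 mm high, 90 to 150 g, upright parallel sides. Origin: centre of its flat underside. Tip, 3 mm thick, at x = +75 mm; the top slopes straight up to 30 mm at x = -45 mm; from there to x = -75 mm it is the heel, a flat-topped block. Centre of mass at about x = -20 mm. It starts on the chest rail, its x axis pointing into the chest.
- wedge_heel (a point): Grip point in the middle of the heel, 15 mm from the wedge's thick end, 22 mm above its underside; axes as wedge. Grip across the 36 mm width. At the start the last 47 mm of the wedge stand out in front of the chest face; drawn along its own -x it is clear of the chest after about 105 mm. Pulling takes about 6 to 20 N.
- wedge_middle (a point): Point over the middle of the wedge's length, 22 mm above its underside (the wedge is 20 mm high here); axes as wedge. Grip here across the 36 mm width, with the fingertips down to about 3 mm above the underside.
- wedge_tip (a point): Middle of the wedge's thin end, on its underside; axes as wedge. To lay the wedge down: the tabletop between chest and caddy, around x = 0.53, y = -0.045 m, is clear in every start over 110 mm in x by 180 mm in y.
- caddy: Bamboo caddy, fixed, 178 (x) by 150 (y) by 34 mm high; floor and walls 6 mm thick. Origin: centre of its underside, z up. The narrow bay on its +y side is empty; the wide bay on the -y side holds a black remote control along the outer wall, leaving 38 mm of free floor beside the partition, which stands at y = +18 mm.
- wedge_bay (a point): Centre of the floor of the empty narrow bay, 45 mm to the +y side of the caddy's centre, 6 mm above the tabletop; axes as caddy. Inside 166 long (x) by 48 mm wide (y), walls 28 mm above its floor; each long wall has a notch down to the floor, 66 mm long, at mid-length, for the fingers. The wedge may lie either way round.
- flute_1: Sparkling wine glass, 203 mm high, foot 68 mm across. Origin: centre of its foot. To be left standing.
- flute_2: Another such glass. To be left standing.
- bottle: Pink bottle, 285 mm high, 84 mm across. Origin: centre of its underside. To be left standing.
- coasters: Stack of round cork coasters, 94 mm across, 24 mm high. Origin: centre of its underside. To be left alone.
- stopper: Steel bottle stopper, 40 mm across, 48 mm high. Origin: centre of its underside. To be left alone.
- mint_tin: Blue tin 85 by 58 by 20 mm. Origin: centre of its underside. To be left alone.
- mug: White mug, 80 mm across, 88 mm high. Origin: centre of its underside. To be left alone.
There are look-alikes about, which are no part of the job. What is shaped like the caddy but green is not meant.

How it is judged:
By the outcome, as a careful person would: the job done as asked, in the order asked, and still so for the second after the job is handed in, with the robot touching nothing.
It also fails if it takes over 67 s, if anything falls off the work surface, if the arm or the gripper's body presses on something with over 40 N, if the wrist force passes 120 N, or if a joint passes its speed limit or range.

## Working session

There is one attempt and no reset: what is moved stays moved. The work goes in short steps, Python scripts to look and compute and a tool call to move; the robot and the scene stay as the last step left them, time stands still between calls to the robot, and variables do not carry over. Pictures are saved under pics/ and viewed, and the job is handed in when it is done.

Besides the shell and the picture viewer there is one more tool, called after "Call:" as name([rows], argument=value, ...), one row to a line, values as JSON. apply_moves: Moves the arm, as the interface text tells. Its arguments: {"type":"object","properties":{"series":{"type":"array","items":{"type":"array","items":{"type":"number"}}},"grip_force":{"type":"number"}},"required":["series"]}

```bash
ls; mkdir -p pics
python3 - <<'E'
from station import monitor, vision, ctrl
import cv2, numpy as np
s=monitor.sense(); print(s); print(ctrl.grip_point_offset)
for n in ["side","top","wrist"]:
    d=vision.read_camera(n); cv2.imwrite(f"pics/a_{n}.png",d["image"][:,:,::-1]); np.savez(f"pics/a_{n}.npz",**d)
    print(n,d["camera_matrix"],d["k1"],d["position"],d["orientation"])
E
```

```text
pics
{'t': 0.0, 'qpos': array([ 1.08099921e+00,  2.76590899e-01,  1.50612275e+00, -3.42675025e-05,
        1.36069781e+00, -1.20964384e-01]), 'dq': array([ 0.00029477,  0.00021384,  0.00066951, -0.00074304, -0.00105626,
        0.00072254]), 'effort': array([-1.27035044e-03, -4.04579937e+01, -2.37233663e+01,  6.97986572e-02,
        3.45611642e-02, -1.70260164e-04]), 'ee_pos': array([0.20700148, 0.53576657, 0.16951129]), 'ee_rot': array([-3.13978310e+00, -1.86217957e-04,  2.77276693e+00]), 'force': array([-0.309597  ,  0.30955372, -1.16609996]), 'ft_torque': array([0.04616253, 0.01465777, 0.03398742]), 'grip_width': 0.998347557785549}
0.0188
side [[452.93370881   0.         255.05489848]
 [  0.         452.93370881 191.54544416]
 [  0.           0.           1.        ]] -0.0840407475660648 [ 0.28408444 -1.09457728  1.00442291] [-2.27184616  0.01474365 -0.24806264]
top [[399.19031906   0.         259.95865511]
 [  0.         399.19031906 200.64725038]
 [  0.           0.           1.        ]] -0.01471937517748208 [ 0.42237581 -0.03843885  1.55116567] [-3.07888874 -0.01399652 -1.57383806]
wrist [[339.88921316   0.         250.97037594]
 [  0.         339.88921316 195.75344791]
 [  0.           0.           1.        ]] -0.06301263265983928 [0.13284371 0.56523156 0.38288633] [2.86379310e+00 2.20869042e-03 1.20221803e+00]
```

View pics/a_top.png

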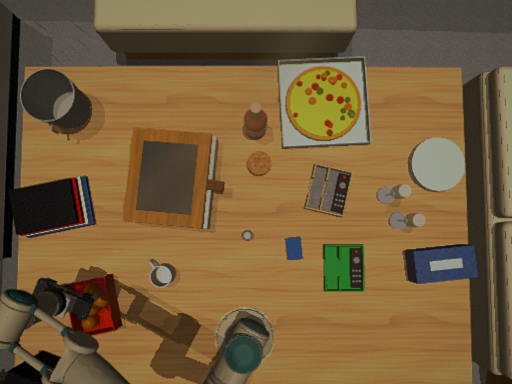

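View pics/a_side.png

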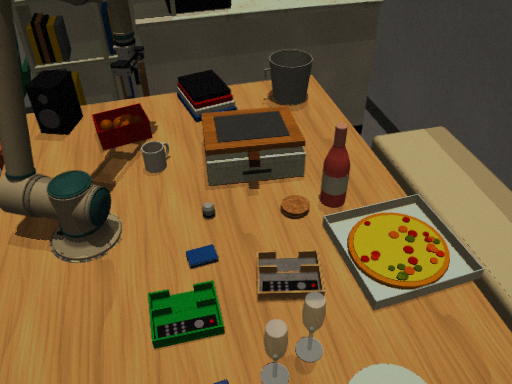

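View pics/a_wrist.png

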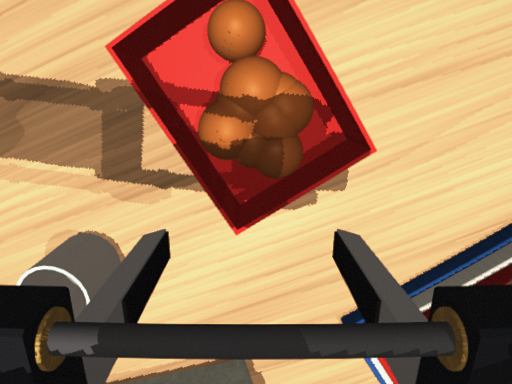

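The top view shows the chest at about (172,180) with its front to the right and the wedge heel at (216,187). The bamboo caddy is at (328,190) with its remote on the right and the empty bay on the left. The stopper is at (247,235), the coasters at (259,162) and the tin at (293,247).

```bash
cat > h.py <<'E'
import numpy as np, cv2
from scipy.spatial.transform import Rotation as R
def load(n):
    d=dict(np.load(f"pics/{n}.npz")); return d
def rays(d,uv):
    uv=np.asarray(uv,float).reshape(-1,1,2)
    K=d["camera_matrix"]; k=float(d["k1"])
    p=cv2.undistortPoints(uv,K,np.array([k,0,0,0.])).reshape(-1,2)
    Rm=R.from_euler("xyz",d["orientation"]).as_matrix()
    return p,Rm
def onplane(d,uv,z):
    p,Rm=rays(d,uv); v=np.c_[p,np.ones(len(p))]@Rm.T; c=d["position"]
    return c+v*((z-c[2])/v[:,2])[:,None]
def cloud(d):
    h,w=d["z_map"].shape
    vv,uu=np.mgrid[:h,:w]; p,Rm=rays(d,np.c_[uu.ravel(),vv.ravel()])
    z=d["z_map"].ravel()[:,None]
    P=np.c_[p,np.ones(len(p))]*z@Rm.T+d["position"]
    P[z[:,0]==0]=np.nan
    return P.reshape(h,w,3)
E
python3 - <<'E'
from h import *
d=load("a_top"); P=cloud(d); im=d["image"]
c=im[120:240,120:360,::-1]; cv2.imwrite("pics/b.png",cv2.resize(c,None,fx=3.3,fy=3.3,interpolation=cv2.INTER_CUBIC))
for uv in [(216,187),(222,187),(212,150),(209,200),(150,180),(320,180),(312,190),(328,190),(300,280),(247,235),(259,162),(205,140)]:
    print(uv,P[uv[1],uv[0]].round(4))
print(P[180:195,204:228,2].round(3)[::2])
d=load("a_side"); im=d["image"]; c=im[100:200,190:320,::-1]; cv2.imwrite("pics/c.png",cv2.resize(c,None,fx=5,fy=5,interpolation=cv2.INTER_CUBIC))
E
```

```text
(216, 187) [0.561  0.0985 0.1269]
(222, 187) [0.5611 0.0771 0.1261]
(212, 150) [0.7003 0.1165 0.0981]
(209, 200) [0.5166 0.127  0.0943]
(150, 180) [0.586  0.333  0.1325]
(320, 180) [ 0.5996 -0.295   0.0053]
(312, 190) [ 0.5605 -0.2632  0.0057]
(328, 190) [ 0.5605 -0.3259  0.0044]
(300, 280) [ 0.2131 -0.2138  0.0007]
(247, 235) [ 0.3877 -0.0108  0.0501]
(259, 162) [ 0.667  -0.0568  0.0273]
(205, 140) [0.7271 0.1364 0.1462]
[[ 0.15   0.144  0.141  0.122  0.127  0.126  0.126  0.128  0.126  0.13
   0.136  0.128  0.131  0.136  0.001  0.004  0.004  0.006  0.     0.008
  -0.006 -0.001 -0.002  0.   ]
 [ 0.144  0.145  0.133  0.124  0.125  0.127  0.127  0.129  0.127  0.129
   0.128  0.127  0.128  0.128  0.127  0.131  0.136  0.134  0.131  0.134
  -0.001 -0.001  0.002  0.003]
 [ 0.146  0.147  0.125  0.125  0.126  0.128  0.127  0.121  0.121  0.13
   0.128  0.123  0.129  0.129  0.13   0.134  0.127  0.127  0.124  0.122
   0.       nan  0.002 -0.002]
 [ 0.148  0.149  0.131  0.126  0.119  0.12   0.13   0.125  0.132  0.127
   0.131  0.129  0.131  0.132  0.131  0.134  0.132  0.13   0.134  0.113
  -0.001  0.002 -0.003  0.002]
 [ 0.144  0.14   0.121  0.123  0.126  0.128  0.126  0.129  0.131  0.129
   0.13   0.13   0.13   0.134  0.129  0.129  0.127  0.131  0.129  0.002
  -0.     0.001  0.005 -0.008]
 [ 0.147  0.138  0.101  0.107  0.1    0.099  0.095  0.063  0.053  0.107
   0.115  0.122  0.132  0.13   0.128  0.128  0.127  0.135  0.117  0.001
   0.003  0.002  0.001 -0.003]
 [ 0.146  0.133  0.102  0.096  0.104  0.099  0.084  0.054  0.048  0.003
  -0.001 -0.001  0.001 -0.009 -0.009 -0.001 -0.     0.003  0.002 -0.001
   0.007  0.     0.002 -0.002]
 [ 0.149  0.125  0.096  0.101  0.099  0.103  0.078  0.05   0.046  0.003
  -0.     0.006 -0.003  0.002 -0.005  0.003  0.003    nan  0.004  0.005
   0.003 -0.001 -0.001 -0.005]]
```

View pics/b.png

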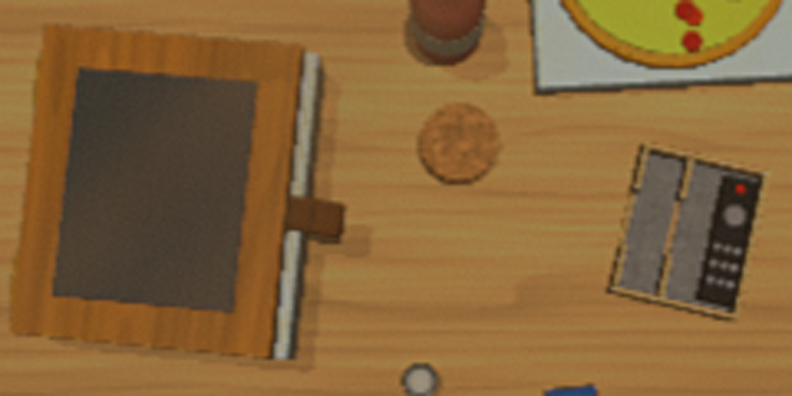

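View pics/c.png

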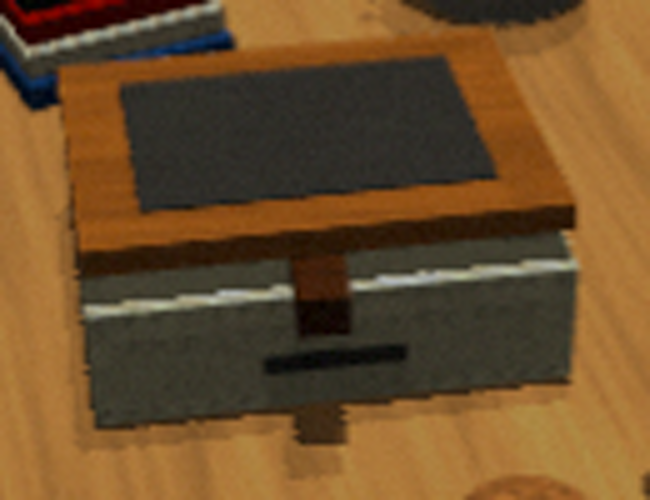

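The enlarged top view shows the heel's outer end from about (224,182) to (223,194) in the original pixels, with the chest's front edge tilted a few degrees. Next I'll measure the wedge's axis, the chest's front line and the caddy.

Run:
```python
from h import *
d=load("a_top"); P=cloud(d); im=d["image"].astype(int)
hsv=cv2.cvtColor(d["image"],cv2.COLOR_RGB2HSV)
Z=P[...,2]
for uv in [(216,187),(220,187),(205,170),(230,187)]: print(uv,im[uv[1],uv[0]],hsv[uv[1],uv[0]])
m=((hsv[...,2]<125)&(hsv[...,0]<15)&(hsv[...,1]>100)).astype(np.uint8)
m[:170]=0;m[205:]=0;m[:,:204]=0;m[:,232:]=0
m=m&(Z>0.09).astype(np.uint8)
for r in range(176,200): print(r,''.join('#' if x else '.' for x in m[r,200:232]))
vs,us=np.nonzero(m)
W=onplane(d,np.c_[us,vs],0.13)
rect=cv2.minAreaRect(W[:,:2].astype(np.float32)*1000); print(rect, cv2.boxPoints(rect))
# subpixel edges: side edges per column by blue/sat gradient: per column midpoint
for u in range(210,225):
    col=np.nonzero(m[:,u])[0]
    a=onplane(d,[(u,col[0]-.5),(u,col[-1]+.5)],0.13); print(u,a[:,:2].round(4).tolist(), np.diff(a[:,0]))
# chest rail: white
w=((hsv[...,1]<70)&(hsv[...,2]>140)&(Z>0.085)&(Z<0.115)); w[:120]=0;w[240:]=0;w[:,:195]=0;w[:,235:]=0
pts=[]
for r in range(130,235):
    c=np.nonzero(w[r])[0]
    if len(c)and not 176<r<200: pts.append((c[-1]+.5,r))
Q=onplane(d,pts,0.1)
l=cv2.fitLine(Q[:,:2].astype(np.float32),cv2.DIST_HUBER,0,.01,.01).ravel();print("rail",len(pts),l,np.degrees(np.arctan2(l[1],l[0])),Q[0],Q[-1])
```

```text
(216, 187) [89 54 25] [ 14 183  89]
(220, 187) [90 54 26] [ 13 181  90]
(205, 170) [132  83  35] [ 15 187 132]
(230, 187) [159 125  67] [ 19 148 159]
176 .......#........................
177 ......#.........................
178 ................................
179 .......#........................
180 ........#.#####.................
181 ........######.#####............
182 .........###.##########.........
183 .......###...#.#######.#........
184 .........######.#.#.###.........
185 ......#######.##########........
186 .......############.##.#........
187 .......################.........
188 .......################.........
189 ......#..##############.........
190 .................######.........
191 ....................#.#.........
192 .....#..........................
193 .....#..........................
194 .....#..........................
195 ................................
196 .....#..........................
197 .....#..........................
198 ................................
199 ....#...........................
((561.1569213867188, 107.10254669189453), (121.86577606201172,
[... 326 characters left out ...]
, 0.1089]] [-0.03587828]
214 [[0.5876, 0.1055], [0.5518, 0.1053]] [-0.03587923]
215 [[0.584, 0.1019], [0.5518, 0.1017]] [-0.03228691]
216 [[0.584, 0.0983], [0.5518, 0.0982]] [-0.03228778]
217 [[0.584, 0.0947], [0.5482, 0.0946]] [-0.03587049]
218 [[0.584, 0.0912], [0.5482, 0.091]] [-0.03587146]
219 [[0.584, 0.0876], [0.5482, 0.0875]] [-0.03587243]
220 [[0.5804, 0.084], [0.5446, 0.0839]] [-0.03586183]
221 [[0.5804, 0.0804], [0.5481, 0.0803]] [-0.03228173]
222 [[0.5804, 0.0769], [0.5446, 0.0768]] [-0.03586382]
223 [[0.5768, 0.0733], [0.5625, 0.0732]] [-0.01435517]Traceback (most recent call last):
  File "<stdin>", line 16, in <module>
IndexError: index 0 is out of bounds for axis 0 with size 0
```

Run:
```python
from h import *
d=load("a_top"); P=cloud(d); im=d["image"].astype(int)
hsv=cv2.cvtColor(d["image"],cv2.COLOR_RGB2HSV); Z=P[...,2]
g=cv2.cvtColor(d["image"],cv2.COLOR_RGB2GRAY).astype(float)
# subpixel edges of the heel along columns, on the red channel
rch=cv2.GaussianBlur(d["image"][...,0].astype(np.float32),(3,1),0)
def fit(pts,z,name):
    Q=onplane(d,pts,z)[:,:2]; l=cv2.fitLine((Q*1000).astype(np.float32),cv2.DIST_HUBER,0,.01,.01).ravel()
    n=np.array([-l[1],l[0]]); res=(Q*1000-l[2:])@n
    print(name,len(Q),"pt",l[2:].round(1),"dir",l[:2].round(4),"ang",np.degrees(np.arctan2(l[1],l[0])).round(2),"res",np.abs(res).round(1).max())
    return l
up=[];lo=[]
for u in range(212,222):
    col=rch[174:202,u]; thr=None
    c=187-174
    # cross of mid-level
    inn=np.median(col[10:15]); 
    i=c
    while col[i]<118: i-=1
    up.append((u,174+i+(col[i]-118)/(col[i]-col[i+1])))
    i=c
    while col[i]<118: i+=1
    lo.append((u,174+i-(col[i]-118)/(col[i]-col[i-1])))
print(np.round(up,1)[:,1],np.round(lo,1)[:,1])
fit(up,.13,"up");fit(lo,.13,"lo")
en=[]
for v in range(184,192):
    row=rch[v]; i=218
    while row[i]<118:i+=1
    en.append((i-(row[i]-118)/(row[i]-row[i-1]),v))
print(np.round(en,1)); fit(en,.13,"end")
for r in (150,215): print(d["image"][r,200:226].tolist(), Z[r,200:226].round(2))
```

```text
Traceback (most recent call last):
IndexError: index 28 is out of bounds for axis 0 with size 28
```

Run:
```python
from h import *
d=load("a_top"); P=cloud(d); Z=P[...,2]
print(d["image"][174:204,206:230:2,0])
print((Z[174:204,206:230]*1000).round()[::1,::2].astype(int))
for r in (150,215): print(d["image"][r,203:222].tolist(), Z[r,203:222].round(2))
```

```text
[[136  85 152 122  75 148 145 149 158 157 156 158]
 [128 116 155 113  74 146 141 151 156 157 158 157]
 [123 121 153 110  72 143 141 147 158 158 158 157]
 [115 124 153 107  75 141 139 150 157 158 158 157]
 [114 125 157 100  76 141 139 147 157 159 160 160]
 [116 100 123  92  77 138 140 150 159 157 159 157]
 [111  86  96  93  88 109 127 147 159 161 159 159]
 [112  83  89  90  87  89 100 102 117 152 159 159]
 [111  83  90  89  83  92  91  88  89 117 160 159]
 [110  85  87  87  79  91  91  89  86 105 159 159]
 [108  87  90  87  80  92  91  89  88 123 161 158]
 [ 95  89  92  89  78  93  91  91  87 127 161 159]
 [ 89  90  89  90  82  92  92  92  88 128 162 158]
 [ 79  88  88  88  82  89  90  90  81 127 160 159]
 [ 77  83  87  87  84  93  89  88  80 122 149 146]
 [ 72  81  75  81  83  89  89  91  72 120 144 147]
 [ 79 149 120  64  71  72  82  89  70 124 149 148]
 [101 157 130  62  80  79  71  67  62 144 147 148]
 [106 156 123  68  90  81  77  77  73 143 140 140]
 [119 157 123  67 134 108  78  79  79 136 136 135]
 [121 157 122  67 141 137 134 134 134 138 139 138]
 [123 156 110  69 143 140 141
[... 8445 characters left out ...]
6], [97, 85, 65], [84, 66, 45], [109, 81, 48], [142, 103, 56], [153, 109, 57], [152, 109, 61], [150, 107, 56]] [ 0.14  0.14  0.14  0.14  0.14  0.14  0.15  0.13  0.1   0.1   0.11  0.1
  0.07  0.04 -0.   -0.   -0.   -0.   -0.  ]
[[81, 57, 34], [125, 120, 97], [160, 157, 137], [160, 157, 133], [148, 145, 123], [107, 104, 92], [63, 54, 43], [68, 55, 39], [111, 81, 45], [136, 98, 52], [135, 95, 49], [136, 97, 54], [134, 96, 52], [148, 105, 55], [159, 112, 61], [158, 112, 61], [158, 113, 60], [157, 112, 61], [158, 113, 61]] [ 0.13  0.1   0.1   0.1   0.1   0.08   nan  0.01 -0.   -0.    0.    0.01
 -0.   -0.   -0.    0.01  0.01  0.    0.  ]<stdin>:4: RuntimeWarning: invalid value encountered in cast
```

```bash
cat >> h.py <<'E'
def fit(d,pts,z,name):
    Q=onplane(d,pts,z)[:,:2]; l=cv2.fitLine((Q*1000).astype(np.float32),cv2.DIST_HUBER,0,.01,.01).ravel()
    n=np.array([-l[1],l[0]]); res=(Q*1000-l[2:])@n
    print(name,len(Q),"pt",l[2:].round(1),"ang",np.degrees(np.arctan2(l[1],l[0])).round(2),"res",np.abs(res).round(1).max())
    return l
E
python3 - <<'E'
from h import *
d=load("a_top"); im=d["image"].astype(float); P=cloud(d); Z=P[...,2]
pts=[]
for r in list(range(142,174))+list(range(196,224)):
    b=im[r,:,2]; i=203+int(np.argmax(b[203:222]))
    while b[i]>80:i+=1
    pts.append((i-1+(b[i-1]-80)/(b[i-1]-b[i]),r))
fit(d,pts,.1,"rail front")
R_=im[...,0]
up=[(u,next(v-1+(R_[v-1,u]-118)/(R_[v-1,u]-R_[v,u]) for v in range(174,192) if R_[v,u]<118)) for u in range(215,223)]
fit(d,up,.13,"up"); print(np.round(up,1))
en=[]
for v in range(183,191):
    i=220
    while R_[v,i]<118:i+=1
    en.append((i-(R_[v,i]-118)/(R_[v,i]-R_[v,i-1]),v))
fit(d,en,.13,"end"); print(np.round(en,1))
# lower via depth: pts >0.117 at rows
lo=[(u,max(v for v in range(180,196) if Z[v,u]>.118)+.5) for u in range(214,223)]
fit(d,lo,.13,"lo"); print(lo)
# caddy: bamboo z>0.02
m=((Z>0.02)&(Z<0.05)).astype(np.uint8); mm=np.zeros_like(m); mm[155:225,295:362]=m[155:225,295:362]
for r in range(160,222): print(r,''.join('#' if x else '.' for x in mm[r,296:360]))
c=d["image"][155:225,295:365,::-1]; cv2.imwrite("pics/e.png",cv2.resize(c,None,fx=8,fy=8,interpolation=cv2.INTER_CUBIC))
E
```

```text
rail front 60 pt [583.7 117.4] ang -5.46 res 1.2
up 8 pt [584.6  87.8] ang 73.48 res 15.3
[[215.  174.8]
 [216.  179.7]
 [217.  179.9]
 [218.  180.3]
 [219.  180.4]
 [220.  180.6]
 [221.  180.9]
 [222.  181. ]]
end 8 pt [562.5  69.9] ang -1.45 res 1.0
[[224.3 183. ]
 [223.9 184. ]
 [223.8 185. ]
 [223.8 186. ]
 [223.8 187. ]
 [223.9 188. ]
 [224.  189. ]
 [223.9 190. ]]
lo 9 pt [548.5  91. ] ang 89.88 res 3.2
[(214, 189.5), (215, 190.5), (216, 190.5), (217, 190.5), (218, 190.5), (219, 190.5), (220, 190.5), (221, 190.5), (222, 189.5)]
160 ................................................................
161 ................................................................
162 ................................................................
163 ...................##...........................................
164 ..................########......................................
165 ..................###.########..................................
166 ..................##.....#########..............................
167 ..................##.........##########.........................
168 ....
[... 3017 characters left out ...]
..........
212 ...........................########........#####................
213 ...............................########.......##................
214 ....................................########..##................
215 ........................................########................
216 ............................................###.................
217 ................................................................
218 ................................................................
219 ................................................................
220 ................................................................
221 ................................................................
```

View pics/e.png

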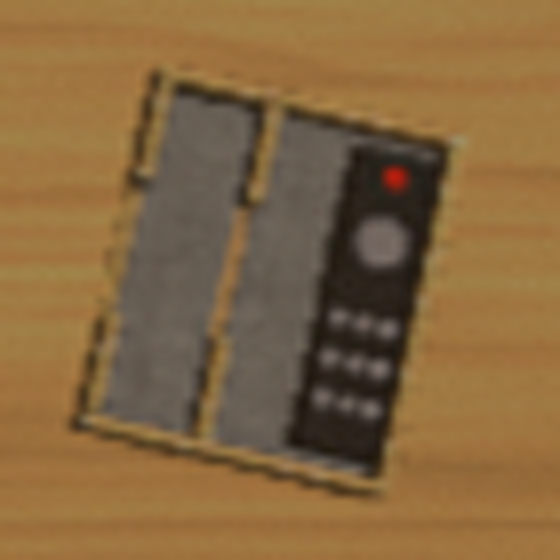

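The enlarged caddy picture shows the empty bay on the left, with notches at mid-length at about (125,250) and (228,270). The red-dotted remote lies along the right wall. I'll fit the caddy's outline and plan a wrist look at the wedge.

```bash
cat >> h.py <<'E'
def Rt(e): return R.from_euler("xyz",e)
def delta(ee_pos,ee_rot,tp,trpy):
    R0=Rt(ee_rot); sh=R0.inv().apply(np.asarray(tp)-ee_pos)*1000
    rv=(R0.inv()*Rt(trpy)).as_rotvec(degrees=True)
    return sh.round(1),rv.round(2)
E
python3 - <<'E'
from h import *
from station import monitor
s=monitor.sense()
d=load("a_wrist"); R0=Rt(s["ee_rot"])
print("cam in tool", R0.inv().apply(d["position"]-s["ee_pos"]), (R0.inv()*Rt(d["orientation"])).as_matrix().round(3))
d=load("a_top"); Z=cloud(d)[...,2]
m=((Z>0.02)&(Z<0.05)).astype(np.uint8); mm=np.zeros_like(m); mm[155:225,295:362]=m[155:225,295:362]
v,u=np.nonzero(mm); W=onplane(d,np.c_[u,v],.034)[:,:2]*1000
r=cv2.minAreaRect(W.astype(np.float32)); print(r,cv2.boxPoints(r))
for yaw in (1.47,):
  print(delta(s["ee_pos"],s["ee_rot"],[.56,.06,.33],[np.pi,0,yaw]))
E
```

```text
cam in tool [ 0.07985747  0.00027408 -0.21315659] [[ 0.    -0.962 -0.274]
 [ 1.     0.001 -0.001]
 [ 0.001 -0.274  0.962]]
((560.138671875, -321.85614013671875), (151.87417602539062, 178.7558135986328), 76.77813720703125) [[ 455.76154 -375.33755]
 [ 629.7788  -416.223  ]
 [ 664.5158  -268.37473]
 [ 490.49854 -227.48929]]
(array([-500.7, -316.9, -159.9]), array([-7.000e-02,  4.000e-02,  7.464e+01]))
```

Call:
apply_moves([
  [0, 0, 0, -40, 0, 0, 5],
  [0, -20, -10, -80, 0, 0, 12],
  [0, -50, -30, -110, 0, 0, 19],
  [0, -85, -53, -140, 0, 0, 26],
  [0, -120, -75, -160, 0, 0, 33],
  [0, -155, -97, -160, 0, 0, 40],
  [0, -190, -119, -160, 0, 0, 47],
  [0, -225, -141, -160, 0, 0, 54],
  [0, -260, -163, -160, 0, 0, 61],
  [0, -295, -185, -160, 0, 0, 68],
  [0, -330, -207, -160, 0, 0, 74.6],
  [0, -365, -229, -160, 0, 0, 74.6],
])

```text
t: 1.15
ee_pos: [0.4548, 0.2042, 0.3303]
ee_rot: [3.142, -0.0, 1.467]
force: [1.8, 0.7, -0.5]
grip_width: 0.998
```

Run:
```python
from h import *
from station import monitor
s=monitor.sense(); print(s["t"],s["ee_pos"],s["ee_rot"],s["force"])
print(delta(s["ee_pos"],s["ee_rot"],[.56,.06,.33],[np.pi,0,1.47]))
```

```text
1.15 [0.4547605  0.20416731 0.3303368 ] [ 3.14152908e+00 -2.36615865e-04  1.46682135e+00] [ 1.77442998  0.70265778 -0.54165483]
(array([-132.5,  119.6,    0.3]), array([ 0.  , -0.01, -0.18]))
```

Call:
apply_moves([
  [0, -25, 22, 0, 0, 0, 0],
  [0, -55, 50, 0, 0, 0, 0],
  [0, -85, 78, 0, 0, 0, 0],
  [0, -115, 105, 0, 0, 0, 0],
  [0, -130, 118, 0, 0, 0, 0],
  [0, -130, 118, 0, 0, 0, 0],
  [0, -130, 118, 0, 0, 0, 0],
])

```text
t: 1.73
ee_pos: [0.5586, 0.0642, 0.3294]
ee_rot: [-3.139, -0.001, 1.469]
force: [-0.2, -0.1, -0.4]
grip_width: 1.002
```

Run:
```python
from h import *
from station import monitor,vision
d=vision.read_camera("wrist"); s=monitor.sense(); print(s["t"],s["ee_pos"],s["ee_rot"],s["force"])
np.savez("pics/b_wrist.npz",**d); cv2.imwrite("pics/b_wrist.png",d["image"][:,:,::-1])
```

```text
1.7833 [0.55803088 0.06524721 0.32989978] [-3.13993171e+00 -8.50053577e-04  1.47028575e+00] [ 0.02501126  0.81665154 -0.31343886]
```

View pics/b_wrist.png

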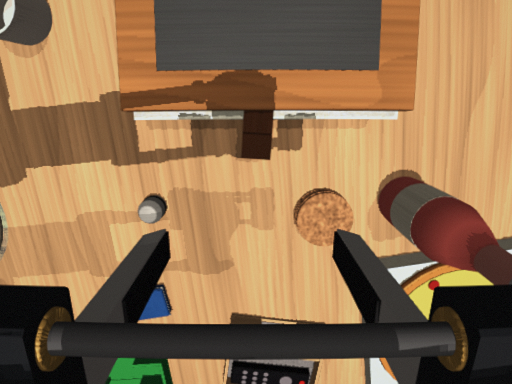

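The wrist view shows the wedge sticking out from (258,110) to (256,159), with the slope/heel break near row 133 and a slight tilt against the chest front. I'll fit its edges.

Run:
```python
from h import *
d=load("b_wrist"); im=d["image"].astype(float)
c=d["image"][95:175,215:315,::-1]; cv2.imwrite("pics/f.png",cv2.resize(c,None,fx=7,fy=7,interpolation=cv2.INTER_CUBIC))
print(d["image"][130:166:3,232:284:2,0])
Z=cloud(d)[...,2]; print((np.nan_to_num(Z[106:166:4,240:276:4])*1000).round().astype(int))
```

```text
[[117 119 106  85  90  74  49  53  51  49  51  52  49  50  49  46  51  47
   52  51 156 225 178 120 117 127]
 [117 116 110  85  89  68  36  34  32  31  36  32  34  37  37  40  38  39
   42  40 179 224 222 125 118 126]
 [116 115 121  86  91  66  49  50  52  50  50  50  49  48  49  50  47  50
   50  48 187 223 222 126 119 124]
 [118 115 108  85  89  66  47  52  48  47  49  47  46  48  50  50  49  48
   48  51 106 119 126 125 120 124]
 [117 115 106  84  87  61  47  48  48  50  47  48  48  49  48  49  48  50
   48  50 117 122 126 127 122 124]
 [117 113  87  85  89  59  47  50  49  48  48  48  49  49  50  49  48  50
   46  52 122 123 122 129 122 124]
 [118 112  82  88  85  52  51  47  48  51  50  48  49  49  50  48  50  45
   50  58 141 224 221 131 120 118]
 [116 117  98  86  87  49  48  49  49  48  49  49  49  48  48  50  48  47
   46  97 226 223 223 209 222 224]
 [113 114  80  86  82  50  49  47  49  50  49  49  46  50  46  50  49  48
   47 136 225 222 221 222 224 221]
 [208 195 136  95  85  60  56  56  54  50  47  46  46  46  44  47  43  44
   43 160 224 224 223 219 223 223]
 [213 212 202 204 190 195 195 188 188 186 207 207 206 212 216 214 211 205
  199 211 223 222 222 221 224 222]
 [218 212 209 218 219 222 222 220 216 217 222 223 223 223 223 222 224 223
  222 218 222 223 223 222 224 222]]
[[144 144 144 145 143 144 143 145 144]
 [142 141 141 140 138 140 141 140 139]
 [ 98 124 122 123 124 124 123 123 123]
 [ 99 125 127 125 126 125 124 123 125]
 [ -2 126 126 125 126 124 124 128 125]
 [ -1 127 129 126 128 126 127 126 127]
 [ -2 129 129 129 129 127 128 126  -1]
 [ -2 128 131 128 129 128 124 123   0]
 [ -3 128 128 131 129 130 129 130   0]
 [  0 130 129 129 129 128 130 128  -2]
 [ -3 129 130 129 129 128 129 129  -1]
 [  0 130 129 129 129 128 129 129   0]
 [ -3 131 130 128 128 129 128 129  -2]
 [  0  -1 129 129 130 130 129 129  -1]
 [  0  -1  -1  -2  -2   0  -1  -1  -1]]
```

View pics/f.png

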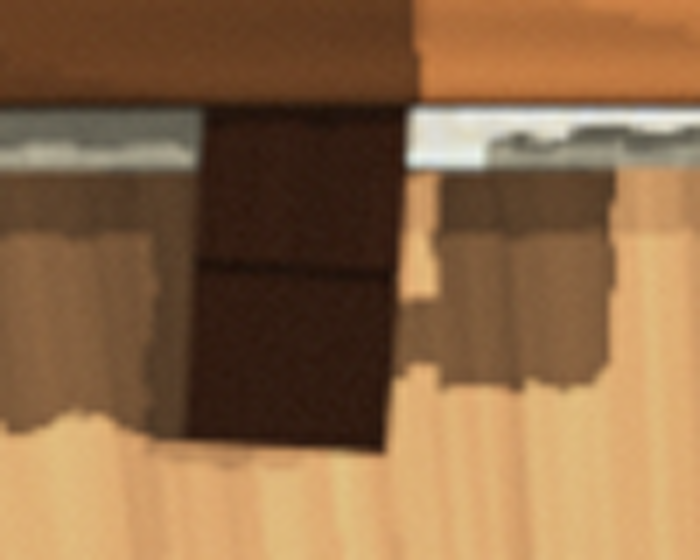

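The enlarged crop clearly shows the break line at y≈265 and the heel's end at y≈440 to 450, with the wedge tilted about 3° from the chest normal.

```bash
cat > m.py <<'E'
from h import *
def cross(line,i,step,t):
    while line[i]<t:i+=step
    a,b=line[i-step],line[i]
    return i-step+step*(t-a)/(b-a)
E
python3 - <<'E'
from m import *
d=load("b_wrist"); r=cv2.GaussianBlur(d["image"][...,0],(3,3),0).astype(float)
L=[(cross(r[v],257,-1,66),v) for v in range(134,156)]
Rr=[(cross(r[v],257,1,80),v) for v in range(134,156)]
E=[(u,cross(r[:,u],148,1,110)) for u in range(247,268)]
B=[(u,128+int(np.argmin(r[128:138,u]))) for u in range(247,268)]
a=fit(d,L,.13,"L");b=fit(d,Rr,.13,"R");e=fit(d,E,.13,"E");k=fit(d,B,.13,"B")
def X(p,q):
    t=np.linalg.solve(np.c_[p[:2],-q[:2]],q[2:]-p[2:]); return p[2:]+t[0]*p[:2]
c1,c2=X(a,e),X(b,e);b1,b2=X(a,k),X(b,k)
print(c1,c2,b1,b2,"width",np.linalg.norm(c1-c2),np.linalg.norm(b1-b2),"heel len",np.linalg.norm((c1+c2-b1-b2)/2))
ax=((b1+b2)-(c1+c2));print("axis yaw",np.degrees(np.arctan2(ax[1],ax[0])),"end mid",(c1+c2)/2,"heel c",(c1+c2+b1+b2)/4)
b_=d["image"][...,2].astype(float)
F=[]
for u in list(range(140,180))+list(range(320,390)):
    c=b_[:,u]; v=112+int(np.argmax(c[112:124]))
    while c[v]>110:v+=1
    F.append((u,v-1+(c[v-1]-110)/(c[v-1]-c[v])))
fit(d,F,.1,"front")
E
```

```text
L 22 pt [549.9  92.6] ang 80.34 res 0.2
R 22 pt [584.4  87.8] ang 77.91 res 1.2
E 21 pt [566.1  73.7] ang -8.17 res 0.2
B 21 pt [572.3 103.3] ang -9.31 res 0.7
[547.18536  76.40506] [580.88385  71.56644] [552.3229  106.58255] [587.1601  100.87391] width 34.044094 35.30185 heel len 30.28504
axis yaw 79.13836 end mid [564.0346   73.98575] heel c [566.88806  88.85699]
front 110 pt [583.1 116.8] ang -5.9 res 119.0
```

Run:
```python
from h import *
from station import monitor
s=monitor.sense()
print(delta(s["ee_pos"],s["ee_rot"],[.567,.0888,.103],[np.pi,0,np.radians(80.5)]))
```

```text
(array([ 24.1,   6.9, 226.9]), array([-0.1 , -0.05,  3.74]))
```

Call:
apply_moves([
  [0, 10, 3, 30, 0, 0, 2],
  [0, 24, 7, 65, 0, 0, 3.7],
  [0, 24, 7, 100, 0, 0, 3.7],
  [0, 24, 7, 135, 0, 0, 3.7],
  [0, 24, 7, 165, 0, 0, 3.7],
  [0, 24, 7, 185, 0, 0, 3.7],
  [0, 24, 7, 195, 0, 0, 3.7],
  [0, 24, 7, 195, 0, 0, 3.7],
  [0, 24, 7, 195, 0, 0, 3.7],
])

```text
t: 2.53
ee_pos: [0.5679, 0.0891, 0.1363]
ee_rot: [3.141, -0.001, 1.408]
force: [0.8, -0.2, 0.7]
grip_width: 1.0
```

Run:
```python
from h import *
from station import monitor,vision
s=monitor.sense(); print(s["t"],s["ee_pos"],s["ee_rot"],s["force"])
print(delta(s["ee_pos"],s["ee_rot"],[.567,.0888,.103],[np.pi,0,np.radians(80.5)]))
d=vision.read_camera("wrist")
np.savez("pics/c_wrist.npz",**d); cv2.imwrite("pics/c_wrist.png",d["image"][:,:,::-1])
```

```text
2.5333 [0.56793916 0.08913794 0.13628619] [ 3.14061994e+00 -5.67628045e-04  1.40753663e+00] [ 0.75252362 -0.18319745  0.7226746 ]
(array([-0.5, -0.9, 33.3]), array([ 0.06, -0.03,  0.15]))
```

View pics/c_wrist.png

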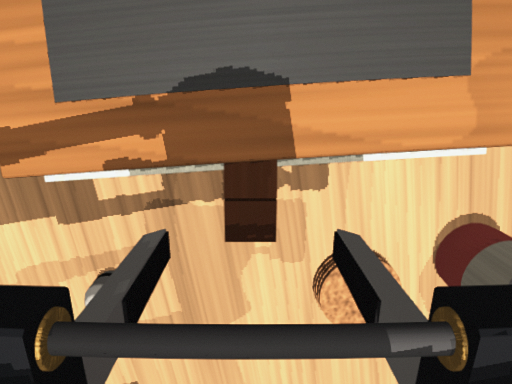

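The closer view shows the heel from row 200 to row 241, columns 225 to 277, centred at 251 (cx is 251) and upright, so the yaw and lateral alignment are right. I'll check its distance along the wedge axis.

Run:
```python
from m import *
d=load("c_wrist"); r=cv2.GaussianBlur(d["image"][...,0],(3,3),0).astype(float)
L=[(cross(r[v],251,-1,66),v) for v in range(205,235)]
Rr=[(cross(r[v],251,1,80),v) for v in range(205,235)]
E=[(u,cross(r[:,u],225,1,110)) for u in range(232,270)]
a=fit(d,L,.13,"L");b=fit(d,Rr,.13,"R");e=fit(d,E,.13,"E")
print(onplane(d,[(251,241.3),(251,200)],.13))
```

```text
L 30 pt [551.4  94.3] ang 79.1 res 0.1
R 30 pt [584.7  88.8] ang 81.27 res 0.1
E 38 pt [563.2  74.2] ang -9.12 res 0.1
[[0.56561188 0.07367266 0.13      ]
 [0.57050276 0.10341131 0.13      ]]
```

Call:
apply_moves([
  [0, 0, 0, 15, 0, 0, 0],
  [0, 0, 0, 27, 0, 0, 0],
  [0, 0, 0, 33, 0, 0, 0],
  [0, 0, 0, 33, 0, 0, 0],
  [0, 0, 0, 33, 0, 0, 0],
  [0.4, 0, 0, 33, 0, 0, 0],
  [0.7, 0, 0, 33, 0, 0, 0],
  [0.9, 0, 0, 33, 0, 0, 0],
  [0.9, 0, 0, 33, 0, 0, 0],
  [0.9, 0, 0, 33, 0, 0, 0],
  [0.9, 0, 0, 33, 0, 0, 0],
  [0.9, 0, 0, 33, 0, 0, 0],
], grip_force=40)

```text
t: 3.58
ee_pos: [0.5679, 0.0881, 0.1024]
ee_rot: [3.142, -0.0, 1.406]
force: [-0.1, -0.6, 0.6]
grip_width: 0.544
```

Run:
```python
from h import *
from station import monitor,vision
s=monitor.sense(); print(s["t"],s["ee_pos"],s["ee_rot"],s["force"],s["grip_width"]*94)
d=vision.read_camera("wrist")
np.savez("pics/d_wrist.npz",**d); cv2.imwrite("pics/d_wrist.png",d["image"][:,:,::-1])
```

```text
3.5833 [0.56792364 0.0881154  0.10238303] [ 3.14156516e+00 -8.96508606e-05  1.40619995e+00] [-0.06528581 -0.56616911  0.58885569] 51.09705797296156
```

View pics/d_wrist.png

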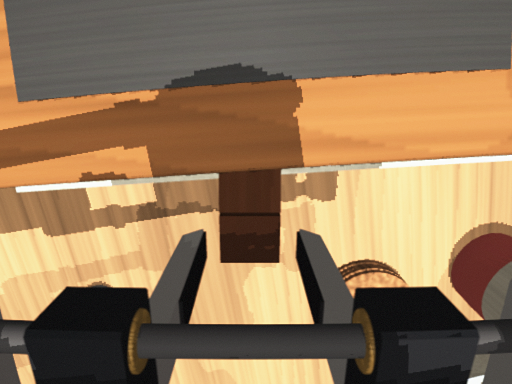

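The fingers are still closing (51 mm open) and sit centred on either side of the heel, at columns 205 and 298 around the wedge at 250. I'll continue closing.

Call:
apply_moves([
  [0.9, 0, 0, 0, 0, 0, 0],
  [0.9, 0, 0, 0, 0, 0, 0],
  [0.9, 0, 0, 0, 0, 0, 0],
  [0.9, 0, 0, 0, 0, 0, 0],
  [0.9, 0, 0, 0, 0, 0, 0],
  [0.9, 0, 0, 0, 0, 0, 0],
  [0.9, 0, 0, 0, 0, 0, 0],
])

```text
t: 4.22
ee_pos: [0.5679, 0.0881, 0.1024]
ee_rot: [3.142, -0.0, 1.406]
force: [0.0, -0.2, 0.1]
grip_width: 0.102
```

The gripper has closed to about 10 mm, which is less than the wedge's width, so I need to look.

Run:
```python
from h import *
from station import monitor,vision
s=monitor.sense(); print(s["t"],s["ee_pos"],s["ee_rot"],s["force"],s["grip_width"]*94)
for n in("wrist","side"):
    d=vision.read_camera(n)
    np.savez(f"pics/e_{n}.npz",**d); cv2.imwrite(f"pics/e_{n}.png",d["image"][:,:,::-1])
    if n=="side": cv2.imwrite("pics/e_side.png",cv2.resize(d["image"][60:220,170:340,::-1],None,fx=4,fy=3.6,interpolation=cv2.INTER_CUBIC))
```

```text
4.2167 [0.56792597 0.08812317 0.10238025] [ 3.14154014e+00 -1.00487502e-04  1.40620554e+00] [ 0.00568035 -0.15712758  0.06051101] 9.558157965779563
```

View pics/e_wrist.png

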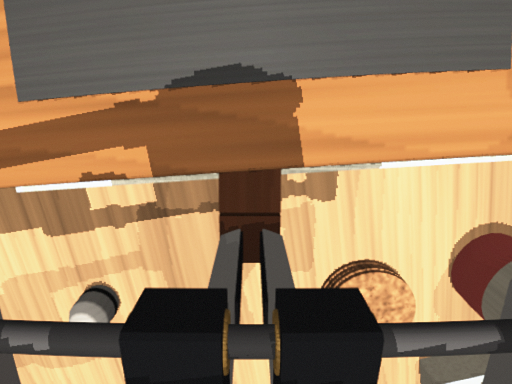

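View pics/e_side.png

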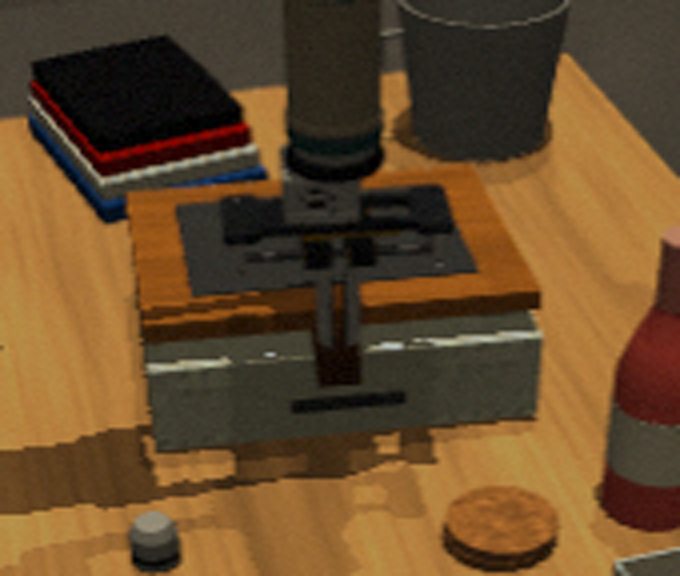

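Run:
```python
from h import *
for n,uvs in (("e_wrist",[(240,232),(236,240),(232,255),(225,275),(266,232),(272,250),(252,225),(252,240),(252,250),(250,200)]),("c_wrist",[(163,236),(158,245),(150,260),(340,236),(250,220)])):
    d=load(n); P=cloud(d)
    for u,v in uvs: print(n,u,v,P[v,u].round(4), d["image"][v,u])
c=load("e_wrist")["image"][190:300,190:320,::-1]; cv2.imwrite("pics/g.png",cv2.resize(c,None,fx=5,fy=5,interpolation=cv2.INTER_CUBIC))
```

```text
e_wrist 240 232 [0.5633 0.0971 0.1375] [47 46 44]
e_wrist 236 240 [0.562  0.099  0.1526] [87 85 79]
e_wrist 232 255 [0.5608 0.0989 0.1697] [81 78 74]
e_wrist 225 275 [0.559  0.0994 0.189 ] [79 78 73]
e_wrist 266 232 [0.5778 0.0967 0.1424] [78 76 72]
e_wrist 272 250 [0.5797 0.0961 0.165 ] [80 76 72]
e_wrist 252 225 [0.5702 0.0974 0.1304] [46 27 18]
e_wrist 252 240 [0.5686 0.0874 0.1286] [48 28 19]
e_wrist 252 250 [0.5676 0.0816 0.1299] [45 25 15]
e_wrist 250 200 [0.5715 0.112  0.1283] [67 37 23]
c_wrist 163 236 [0.5218 0.1049 0.1773] [20 19 19]
c_wrist 158 245 [0.5222 0.1048 0.1893] [10 10 10]
c_wrist 150 260 [0.5231 0.105  0.207 ] [12 10 10]
c_wrist 340 236 [0.6172 0.0898 0.1789] [55 53 51]
c_wrist 250 220 [0.5675 0.0895 0.1304] [57 31 20]
```

View pics/g.png

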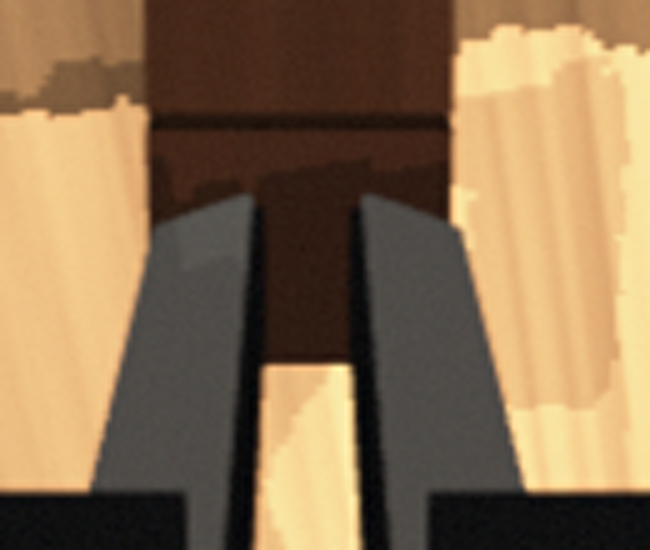

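The enlarged picture shows both fingertips lying over the top of the heel at (240,229) and (263,229). So the tips are above the wedge, although the state puts the TCP 28 mm below the wedge's top. I'll measure where the tips really are in the tool frame.

Run:
```python
from h import *
pe=([0.567926,.088123,.10238],[3.14154,-.0001,1.406206])
pc=([.567939,.089138,.136286],[3.14062,-.00057,1.407536])
for n,(p,r) in (("e_wrist",pe),("c_wrist",pc),("d_wrist",([.567924,.088115,.102383],[3.141565,-.00009,1.4062])),("b_wrist",([.558031,.065247,.3299],[-3.13993,-.00085,1.470286])),("a_wrist",([.207,.53577,.16951],[-3.13978,-.0002,2.77277]))):
    d=load(n); P=cloud(d).reshape(-1,3); T=Rt(r).inv().apply(P-p)
    m=(np.abs(T[:,2])<.09)&(T[:,2]<-.005)&(np.abs(T[:,0]-.0)<.03)&(np.abs(T[:,1])<.07)
    # finger pixels: grey
    im=d["image"].reshape(-1,3).astype(int); g=(np.ptp(im,axis=1)<14)&(im.max(1)<110)
    f=T[m&g]; 
    if len(f)<10: print(n,len(f)); continue
    print(n,len(f),"x",np.percentile(f[:,0],[5,50,95]).round(4),"zmax",np.percentile(f[:,2],[90,97,99,100]).round(4),"campos",Rt(r).inv().apply(d["position"]-p).round(4))
```

```text
(no output)
```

The tips sit a consistent 35 mm behind the reported TCP in all five pictures, so I'll allow for that. The target for the TCP reading at the heel is z ≈ 0.068, which puts the real tips at about 0.103. I'll open, descend and close.

Call:
apply_moves([
  [0.25, 0, 0, 0, 0, 0, 0],
  [0.25, 0, 0, 0, 0, 0, 0],
  [0.25, 0, 0, 0, 0, 0, 0],
  [0.25, 0, 0, 0, 0, 0, 0],
  [0.25, 0, 0, 0, 0, 0, 0],
  [0.25, 0, 0, 0, 0, 0, 0],
  [0.25, 0, 0, 0, 0, 0, 0],
  [0.25, 0, 0, 0, 0, 0, 0],
  [0.25, 0, 0, 0, 0, 0, 0],
  [0.25, 0, 0, 0, 0, 0, 0],
])

```text
t: 5.15
ee_pos: [0.5679, 0.0881, 0.1024]
ee_rot: [3.142, -0.0, 1.406]
force: [0.7, 0.6, -0.6]
grip_width: 0.74
```

Call:
apply_moves([
  [0.25, 0, 0, 8, 0, 0, 0],
  [0.25, 0, 0, 20, 0, 0, 0],
  [0.25, 0, 0, 30, 0, 0, 0],
  [0.25, 0, 0, 34, 0, 0, 0],
  [0.4, 0, 0, 34, 0, 0, 0],
  [0.8, 0, 0, 34, 0, 0, 0],
  [0.8, 0, 0, 34, 0, 0, 0],
  [0.8, 0, 0, 34, 0, 0, 0],
  [0.8, 0, 0, 34, 0, 0, 0],
  [0.8, 0, 0, 34, 0, 0, 0],
  [0.8, 0, 0, 34, 0, 0, 0],
  [0.8, 0, 0, 34, 0, 0, 0],
])

```text
t: 6.15
ee_pos: [0.5676, 0.088, 0.0687]
ee_rot: [-3.141, 0.0, 1.406]
force: [-1.5, -1.3, 3.2]
grip_width: 0.381
```

```bash
cat > look.py <<'E'
import sys
from h import *
from station import monitor,vision
tag=sys.argv[1]
s=monitor.sense(); print(s["t"],s["ee_pos"].round(4),s["ee_rot"].round(4),s["force"].round(2),s["ft_torque"].round(2),"grip mm",s["grip_width"]*94)
for n in sys.argv[2:]:
    d=vision.read_camera(n)
    np.savez(f"pics/{tag}_{n}.npz",**d); im=d["image"][:,:,::-1]
    if n=="side": im=cv2.resize(im[60:220,170:340],None,fx=4,fy=3.6,interpolation=cv2.INTER_CUBIC)
    cv2.imwrite(f"pics/{tag}_{n}.png",im)
E
python3 look.py f wrist side
```

```text
6.15 [0.5676 0.088  0.0687] [-3.1414e+00  2.0000e-04  1.4064e+00] [-1.48 -1.34  3.23] [-0.08  0.41  0.07] grip mm 35.81405708005667
```

View pics/f_wrist.png

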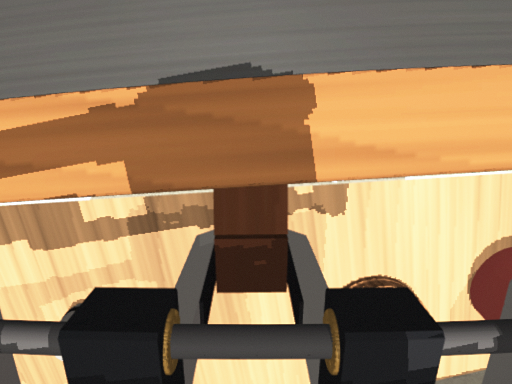

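View pics/f_side.png

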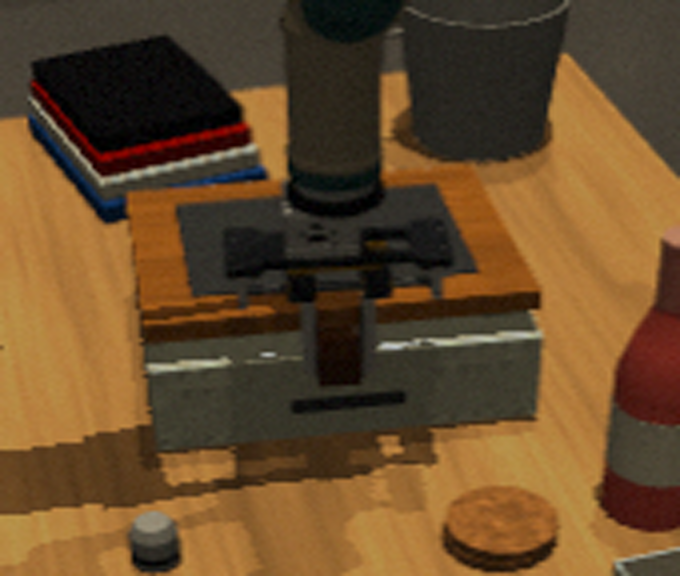

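The wedge is gripped at 35.8 mm. The wrist view shows pads on both sides of the heel (columns 214 to 288), and the side view shows the fingers beside it at its full height. First tug is 22 mm along tool −x, then a rest.

Call:
apply_moves([
  [0.8, 0, 0, 0, 0, 0, 0],
  [0.8, -5, 0, 0, 0, 0, 0],
  [0.8, -11, 0, 0, 0, 0, 0],
  [0.8, -17, 0, 0, 0, 0, 0],
  [0.8, -22, 0, 0, 0, 0, 0],
  [0.8, -22, 0, 0, 0, 0, 0],
  [0.8, -22, 0, 0, 0, 0, 0],
  [0.8, -22, 0, 0, 0, 0, 0],
  [0.8, -22, 0, 0, 0, 0, 0],
  [0.8, -22, 0, 0, 0, 0, 0],
  [0.8, -22, 0, 0, 0, 0, 0],
  [0.8, -22, 0, 0, 0, 0, 0],
])

```text
t: 7.25
ee_pos: [0.5655, 0.068, 0.0685]
ee_rot: [3.14, -0.003, 1.405]
force: [0.7, 4.8, 1.7]
grip_width: 0.381
```

```bash
python3 look.py g wrist side
```

```text
7.25 [0.5655 0.068  0.0685] [ 3.1397e+00 -3.1000e-03  1.4055e+00] [0.71 4.84 1.69] [ 0.95 -0.1  -0.05] grip mm 35.772601188488316
```

View pics/g_wrist.png

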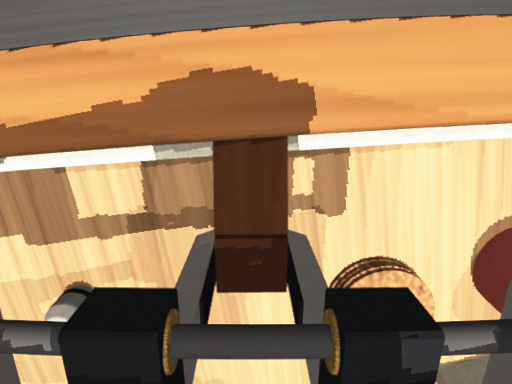

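The wedge came out with the gripper without slipping: the break line and end are still at rows 236 and 291, while the chest edge moved up to row 145. I'll repeat the tug.

Call:
apply_moves([
  [0.8, -6, 0, 0, 0, 0, 0],
  [0.8, -12, 0, 0, 0, 0, 0],
  [0.8, -18, 0, 0, 0, 0, 0],
  [0.8, -22, 0, 0, 0, 0, 0],
  [0.8, -22, 0, 0, 0, 0, 0],
  [0.8, -22, 0, 0, 0, 0, 0],
  [0.8, -22, 0, 0, 0, 0, 0],
  [0.8, -22, 0, 0, 0, 0, 0],
  [0.8, -22, 0, 0, 0, 0, 0],
  [0.8, -22, 0, 0, 0, 0, 0],
  [0.8, -22, 0, 0, 0, 0, 0],
  [0.8, -22, 0, 0, 0, 0, 0],
])

```text
t: 8.35
ee_pos: [0.5614, 0.0458, 0.0684]
ee_rot: [3.141, -0.002, 1.406]
force: [1.2, 5.1, 2.1]
grip_width: 0.379
```

```bash
python3 look.py h wrist
```

```text
8.35 [0.5614 0.0458 0.0684] [ 3.1406e+00 -1.8000e-03  1.4059e+00] [1.17 5.12 2.05] [ 1.02 -0.11 -0.05] grip mm 35.62980956469089
```

View pics/h_wrist.png

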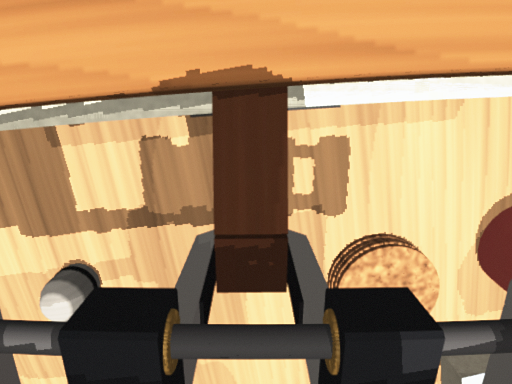

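The wedge is still square in the grip at rows 236 to 291, and the lid edge is now at row 88. Third tug.

Call:
apply_moves([
  [0.8, -6, 0, 0, 0, 0, 0],
  [0.8, -12, 0, 0, 0, 0, 0],
  [0.8, -18, 0, 0, 0, 0, 0],
  [0.8, -22, 0, 0, 0, 0, 0],
  [0.8, -22, 0, 0, 0, 0, 0],
  [0.8, -22, 0, 0, 0, 0, 0],
  [0.8, -22, 0, 0, 0, 0, 0],
  [0.8, -22, 0, 0, 0, 0, 0],
  [0.8, -22, 0, 0, 0, 0, 0],
  [0.8, -22, 0, 0, 0, 0, 0],
  [0.8, -22, 0, 0, 0, 0, 0],
  [0.8, -22, 0, 0, 0, 0, 0],
])

```text
t: 9.4
ee_pos: [0.5573, 0.0236, 0.0683]
ee_rot: [3.141, -0.001, 1.406]
force: [0.9, 5.5, 0.0]
grip_width: 0.385
```

```bash
python3 look.py i wrist side
```

```text
9.4 [0.5573 0.0236 0.0683] [ 3.1414e+00 -9.0000e-04  1.4062e+00] [0.92 5.47 0.01] [ 1.02 -0.11 -0.02] grip mm 36.18305558932701
```

View pics/i_side.png

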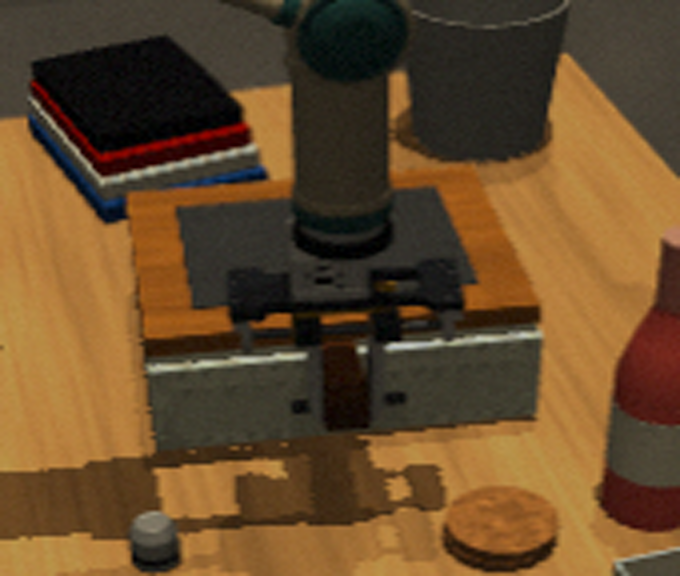

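View pics/i_wrist.png

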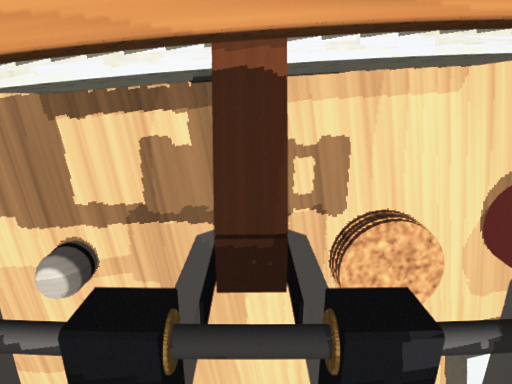

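The side view shows the lid nearly down, and the wedge is still square in the grip. Fourth tug.

Call:
apply_moves([
  [0.8, -6, 0, 0, 0, 0, 0],
  [0.8, -12, 0, 0, 0, 0, 0],
  [0.8, -17, 0, 0, 0, 0, 0],
  [0.8, -20, 0, 0, 0, 0, 0],
  [0.8, -20, 0, 0, 0, 0, 0],
  [0.8, -20, 0, 0, 0, 0, 0],
  [0.8, -20, 0, 0, 0, 0, 0],
  [0.8, -20, 0, 0, 0, 0, 0],
  [0.8, -20, 0, 0, 0, 0, 0],
  [0.8, -20, 0, 0, 0, 0, 0],
  [0.8, -20, 0, 0, 0, 0, 0],
  [0.8, -20, 0, 0, 0, 0, 0],
])

```text
t: 10.5
ee_pos: [0.5537, 0.0037, 0.0683]
ee_rot: [-3.141, -0.001, 1.406]
force: [0.9, 5.1, 0.5]
grip_width: 0.382
```

Call:
apply_moves([
  [0.8, -6, 0, 0, 0, 0, 0],
  [0.8, -12, 0, 0, 0, 0, 0],
  [0.8, -18, 0, 0, 0, 0, 0],
  [0.8, -24, 0, 0, 0, 0, 0],
  [0.8, -26, 0, 0, 0, 0, 0],
  [0.8, -26, 0, 0, 0, 0, 0],
  [0.8, -26, 0, 0, 0, 0, 0],
  [0.8, -26, 0, 0, 0, 0, 0],
  [0.8, -26, 0, 0, 0, 0, 0],
  [0.8, -26, 0, 0, 0, 0, 0],
  [0.8, -26, 0, 0, 0, 0, 0],
  [0.8, -26, 0, 0, 0, 0, 0],
])

```text
t: 11.5
ee_pos: [0.5496, -0.0222, 0.0684]
ee_rot: [3.142, -0.0, 1.406]
force: [-0.2, -0.1, -0.5]
grip_width: 0.377
```

```bash
python3 look.py j wrist side
```

```text
11.5 [ 0.5496 -0.0222  0.0684] [ 3.1416 -0.      1.4065] [-0.23 -0.09 -0.49] [-0.08  0.06 -0.02] grip mm 35.45006938851973
```

View pics/j_side.png

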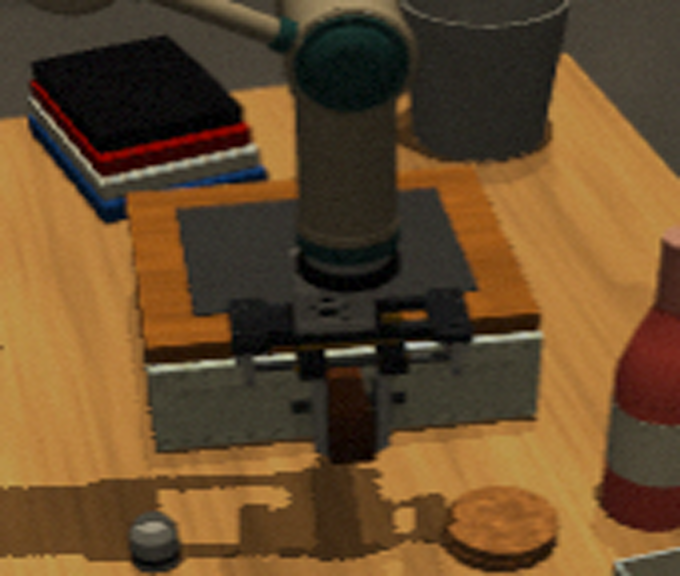

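View pics/j_wrist.png

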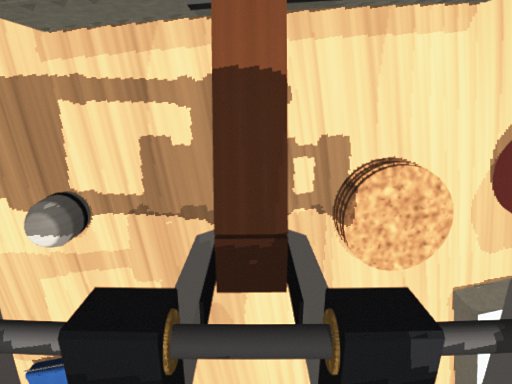

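The side view shows the lid lying shut on the rim, and the force reading is about zero, so the wedge is free and square in the grip. I'll carry it back and lower it to just above the open tabletop.

Call:
apply_moves([
  [0.8, -15, -2, 0, 0, 0, 0],
  [0.8, -40, -6, 5, 0, 0, 0],
  [0.8, -65, -8, 20, 0, 0, 0],
  [0.8, -82, -10, 40, 0, 0, 0],
  [0.8, -90, -10, 60, 0, 0, 0],
  [0.8, -90, -10, 75, 0, 0, 0],
  [0.8, -90, -10, 87, 0, 0, 0],
  [0.8, -90, -10, 94, 0, 0, 0],
  [0.8, -90, -10, 96, 0, 0, 0],
  [0.8, -90, -10, 96, 0, 0, 0],
  [0.8, -90, -10, 96, 0, 0, 0],
])

```text
t: 12.52
ee_pos: [0.5256, -0.1095, -0.0271]
ee_rot: [3.14, 0.0, 1.407]
force: [0.8, 0.4, -1.2]
grip_width: 0.383
```

```bash
python3 look.py k wrist side top
python3 - <<'E'
from h import *
d=load("k_side"); im=d["image"][120:300,150:350,::-1]; cv2.imwrite("pics/k2.png",cv2.resize(im,None,fx=4,fy=3.3,interpolation=cv2.INTER_CUBIC))
P=cloud(load("k_wrist"));print((np.nan_to_num(P[60:300:24,245:260:5,2])*1000).round())
E
```

```text
12.5167 [ 0.5256 -0.1095 -0.0271] [3.1404e+00 1.0000e-04 1.4065e+00] [ 0.77  0.41 -1.25] [-0.05  0.05  0.02] grip mm 35.966317094224536
[[15. 13. 15.]
 [17. 17. 17.]
 [19. 19. 19.]
 [22. 21. 21.]
 [24. 23. 25.]
 [26. 27. 27.]
 [30. 29. 30.]
 [33. 33. 32.]
 [34. 33. 32.]
 [32. 32. 34.]]
```

View pics/k2.png

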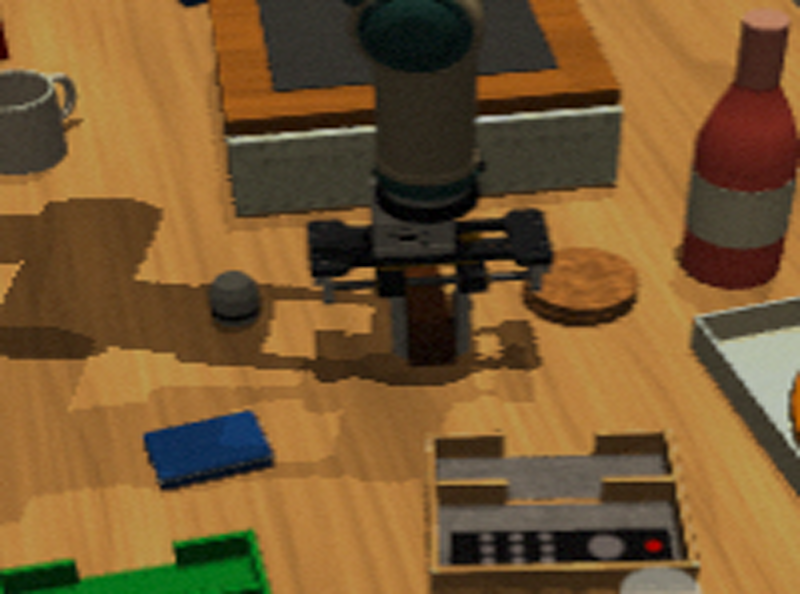

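View pics/k_wrist.png

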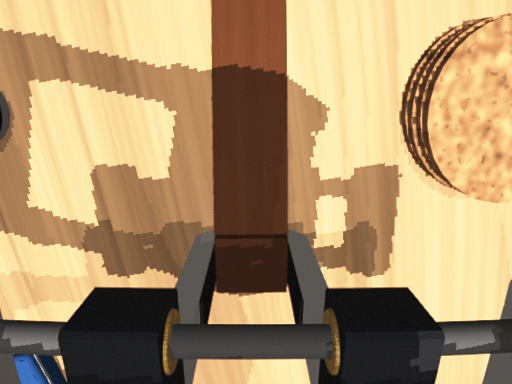

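The lid is shut, and the wedge hovers level 3 to 4 mm above clear tabletop (heel top at z ≈ 0.033). I'll lower it gently.

Call:
apply_moves([
  [0.8, 0, 0, 1, 0, 0, 0],
  [0.8, 0, 0, 2, 0, 0, 0],
  [0.8, 0, 0, 3, 0, 0, 0],
  [0.8, 0, 0, 3.5, 0, 0, 0],
  [0.8, 0, 0, 4, 0, 0, 0],
  [0.8, 0, 0, 4, 0, 0, 0],
])

```text
t: 13.17
ee_pos: [0.5249, -0.1095, -0.0312]
ee_rot: [3.142, -0.0, 1.406]
force: [-1.4, 0.7, 3.8]
grip_width: 0.38
```

Call:
apply_moves([
  [0.8, 0, 0, 0.7, 0, 0, 0],
  [0.8, 0, 0, 0.7, 0, 0, 0],
  [0.8, 0, 0, 0.7, 0, 0, 0],
])

```text
t: 13.42
ee_pos: [0.5249, -0.1095, -0.0312]
ee_rot: [3.141, -0.0, 1.406]
force: [-2.3, 1.6, 9.4]
grip_width: 0.381
```

The wedge is firmly on the table, with force z up to 9 N and the TCP no longer descending. I'll release it.

Call:
apply_moves([
  [0.5, 0, 0, 0, 0, 0, 0],
  [0.3, 0, 0, 0, 0, 0, 0],
  [0.25, 0, 0, 0, 0, 0, 0],
  [0.25, 0, 0, 0, 0, 0, 0],
  [0.25, 0, 0, 0, 0, 0, 0],
  [0.25, 0, 0, 0, 0, 0, 0],
  [0.25, 0, 0, -5, 0, 0, 0],
  [0.25, 0, 0, -20, 0, 0, 0],
  [0.25, 0, 0, -45, 0, 0, 0],
  [0.25, 10, 0, -80, 0, 0, 0],
  [0.25, 30, 0, -110, 0, 0, 0],
  [0.25, 30, 0, -110, 0, 0, 0],
])

```text
t: 14.42
ee_pos: [0.5347, -0.0788, 0.0839]
ee_rot: [3.13, -0.001, 1.407]
force: [1.6, -0.2, 0.6]
grip_width: 0.749
```

Call:
apply_moves([
  [0.25, 0, 0, 0, 0, 0, 0],
  [0.25, 0, 0, 0, 0, 0, 0],
])

```text
t: 14.58
ee_pos: [0.5293, -0.0798, 0.0774]
ee_rot: [-3.141, 0.0, 1.407]
force: [-0.2, 0.5, 0.6]
grip_width: 0.751
```

```bash
python3 look.py l wrist side
```

```text
14.5833 [ 0.5293 -0.0798  0.0774] [-3.1410e+00  2.0000e-04  1.4068e+00] [-0.18  0.54  0.61] [-0.04  0.1   0.01] grip mm 70.54789055106748
```

View pics/l_wrist.png

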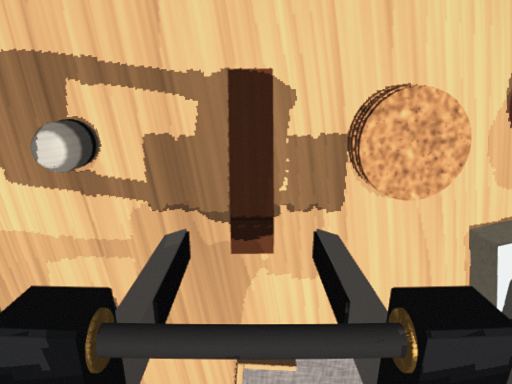

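The wedge lies flat and free, running from its tip at (250,69) to its heel end at (252,253). I'll measure its centre.

Run:
```python
from m import *
from station import monitor
d=load("l_wrist"); r=cv2.GaussianBlur(d["image"][...,0],(3,3),0).astype(float)
for v in (65,67,68,69,70,71,72): print(v,r[v,235:270:8])
print(r[246:258,252])
tip=onplane(d,[(229,69),(272,69)],.003); hl=onplane(d,[(232,252.8),(273,252.8)],.03)
print(tip[:,:2],hl[:,:2],np.linalg.norm(tip[0]-tip[1]),np.linalg.norm(hl[0]-hl[1]))
t=tip.mean(0)[:2];h=hl.mean(0)[:2];print("len",np.linalg.norm(t-h),"c",(t+h)/2,"yaw",np.degrees(np.arctan2(*(t-h)[::-1])))
s=monitor.sense()
print(delta(s["ee_pos"],s["ee_rot"],[.5348,-.0503,-.0312],[np.pi,0,np.radians(80.5)]))
```

```text
65 [236. 237. 237. 238. 238.]
67 [228. 230. 228. 229. 228.]
68 [178. 190. 186. 190. 187.]
69 [104. 122. 131. 138. 134.]
70 [ 62.  72.  97. 112. 110.]
71 [ 55.  58.  76. 100. 109.]
72 [ 55.  58.  60.  80. 101.]
[ 91.  91.  91.  90.  90.  90.  98. 137. 190. 215. 217. 217.]
[[0.52896416 0.02533573]
 [0.56298675 0.0197095 ]] [[ 0.50653759 -0.12076956]
 [ 0.54049159 -0.12638339]] 0.03448464959334175 0.034414953434461965
len 0.14781554064699468 c [ 0.53474502 -0.05052693] yaw 81.25993734572324
(array([ 30.3,   1.7, 107.5]), array([-0.17, -0.01,  0.06]))
```

Call:
apply_moves([
  [0.25, 15, 1, 15, 0, 0, 0],
  [0.25, 30, 2, 40, 0, 0, 0],
  [0.25, 30, 2, 70, 0, 0, 0],
  [0.25, 30, 2, 92, 0, 0, 0],
  [0.25, 30, 2, 103, 0, 0, 0],
  [0.25, 30, 2, 107, 0, 0, 0],
  [0.25, 30, 2, 107, 0, 0, 0],
  [0.25, 30, 2, 107, 0, 0, 0],
  [0.8, 30, 2, 107, 0, 0, 0],
  [0.8, 30, 2, 107, 0, 0, 0],
  [0.8, 30, 2, 107, 0, 0, 0],
  [0.8, 30, 2, 107, 0, 0, 0],
])

```text
t: 15.68
ee_pos: [0.5373, -0.0508, -0.0286]
ee_rot: [3.14, 0.0, 1.406]
force: [-0.5, -0.2, -0.0]
grip_width: 0.501
```

Call:
apply_moves([
  [0.8, 0, 0, 0, 0, 0, 0],
  [0.8, 0, 0, 0, 0, 0, 0],
  [0.8, 0, 0, 0, 0, 0, 0],
  [0.8, 0, 0, 0, 0, 0, 0],
  [0.8, 0, 0, 0, 0, 0, 0],
  [0.8, 0, 0, 0, 0, 0, 0],
])

```text
t: 16.18
ee_pos: [0.5365, -0.0506, -0.029]
ee_rot: [-3.141, -0.0, 1.406]
force: [-2.4, 0.9, 5.8]
grip_width: 0.377
```

```bash
python3 look.py m wrist
```

```text
16.1833 [ 0.5365 -0.0506 -0.029 ] [-3.1413e+00 -1.0000e-04  1.4063e+00] [-2.39  0.9   5.84] [ 0.04  0.48 -0.01] grip mm 35.4686230465932
```

View pics/m_wrist.png

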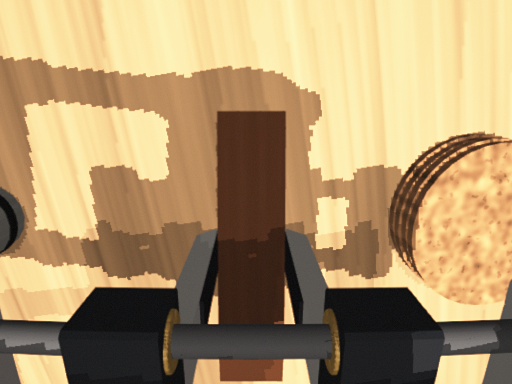

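Regripped at 35.5 mm across the middle. The wrist view shows the wedge centred between the pads with its tip at row 111. I'll lift it and double-check the bay position while the clock stands.

Run:
```python
from h import *
d=load("a_top"); P=cloud(d)
# bay corners from the enlarged picture (8x, offset 295,155), wall tops at z=.034 : left wall mid & partition mid lines
def W(pts,z): return onplane(d,[(295+a/8-.5+.5/8,155+b/8-.5+.5/8) for a,b in pts],z)[:,:2]
print("partition top", W([(270,105),(208,430)],.034)); print("left wall outer",W([(153,70),(75,425)],.034))
im=d["image"]; hsv=cv2.cvtColor(im,cv2.COLOR_RGB2HSV)
m=((hsv[...,1]<60)&(hsv[...,2]>70)).astype(np.uint8); k=np.zeros_like(m); k[160:218,298:330]=m[160:218,298:330]
n,l,s,c=cv2.connectedComponentsWithStats(k); 
for i in range(1,n):
    if s[i,4]>60:
        v,u=np.nonzero(l==i); q=onplane(d,np.c_[u,v],.006)[:,:2]*1000; print(s[i],cv2.minAreaRect(q.astype(np.float32)))
for uv in [(257,130),(387,194),(400,220)]: print(uv,onplane(d,[uv],0))
```

```text
partition top [[ 0.64381148 -0.32282963]
 [ 0.48778996 -0.29099879]]
left wall outer [[ 0.66076977 -0.2667286 ]
 [ 0.49033276 -0.22749522]]
[308 167  19  42 426] ((571.4020385742188, -281.85430908203125), (43.394325256347656, 159.88665771484375), 76.95857238769531)
[322 176   8  36 170] ((547.023193359375, -315.7099609375), (27.285961151123047, 136.73919677734375), 89.19769287109375)
(257, 130) [[ 0.79856159 -0.04964023  0.        ]]
(387, 194) [[ 0.5447501  -0.55874113  0.        ]]
(400, 220) [[ 0.44274006 -0.6076053   0.        ]]
```

Call:
apply_moves([
  [0.8, 0, 0, -4, 0, 0, 0],
  [0.8, 0, 0, -15, 0, 0, 0],
  [0.8, 0, 0, -35, 0, 0, 0],
  [0.8, 0, 0, -60, 0, 0, 0],
  [0.8, 0, 0, -90, 0, 0, 0],
  [0.8, -5, 2, -115, 0, 0, 3],
  [0.8, -20, 7, -130, 0, 0, 9],
  [0.8, -40, 13, -140, 0, 0, 16],
  [0.8, -60, 20, -140, 0, 0, 23],
  [0.8, -80, 27, -140, 0, 0, 30],
  [0.8, -100, 33, -140, 0, 0, 37],
  [0.8, -120, 40, -140, 0, 0, 44],
])

```text
t: 17.23
ee_pos: [0.5566, -0.1765, 0.1104]
ee_rot: [3.142, -0.0, 0.632]
force: [0.3, -0.6, -1.8]
grip_width: 0.376
```

Run:
```python
from h import *
from station import monitor
s=monitor.sense(); print(s["t"],s["ee_pos"],s["ee_rot"],s["grip_width"]*94,s["force"])
print(delta(s["ee_pos"],s["ee_rot"],[.5704,-.2781,.111],[np.pi,0,np.radians(-13.2)]))
```

```text
17.2333 [ 0.55664045 -0.17653752  0.11043526] [ 3.14156070e+00 -2.54150260e-04  6.32222596e-01] 35.34528895350783 [ 0.25612181 -0.64076942 -1.84146665]
(array([-48.9,  90.1,  -0.6]), array([-0.000e+00, -1.000e-02,  4.942e+01]))
```

The two estimates of the bay centre are (0.570,−0.278) from the outline and (0.571,−0.282) from the floor patch. I'll hover there and check with the wrist camera.

Call:
apply_moves([
  [0.8, -8, 14, 0, 0, 0, 7],
  [0.8, -16, 30, 0, 0, 0, 14],
  [0.8, -24, 46, 0, 0, 0, 21],
  [0.8, -32, 62, 0, 0, 0, 28],
  [0.8, -42, 78, 0, 0, 0, 35],
  [0.8, -49, 88, 0, 0, 0, 42],
  [0.8, -50, 91, 0, 0, 0, 47],
  [0.8, -50, 91, 0, 0, 0, 49.4],
  [0.8, -50, 91, 0, 0, 0, 49.4],
  [0.8, -50, 91, 0, 0, 0, 49.4],
  [0.8, -50, 91, 0, 0, 0, 49.4],
])

```text
t: 18.15
ee_pos: [0.5706, -0.2782, 0.1104]
ee_rot: [-3.141, 0.0, -0.223]
force: [0.5, 0.6, -0.9]
grip_width: 0.379
```

```bash
python3 look.py n wrist side top
python3 - <<'E'
from h import *
d=load("n_side"); im=d["image"][190:330,200:360,::-1]; cv2.imwrite("pics/n2.png",cv2.resize(im,None,fx=4.5,fy=4,interpolation=cv2.INTER_CUBIC))
E
```

```text
18.15 [ 0.5706 -0.2782  0.1104] [-3.1413e+00  2.0000e-04 -2.2270e-01] [ 0.47  0.65 -0.92] [0.06 0.1  0.02] grip mm 35.58661000251559
```

View pics/n_wrist.png

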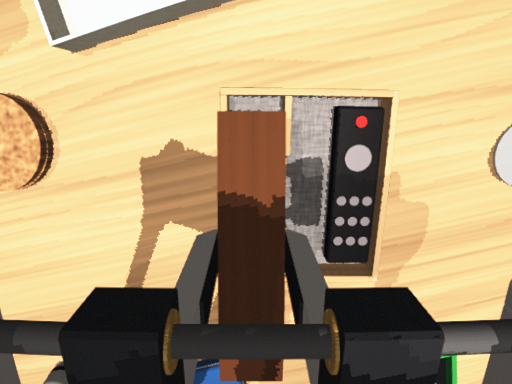

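View pics/n2.png

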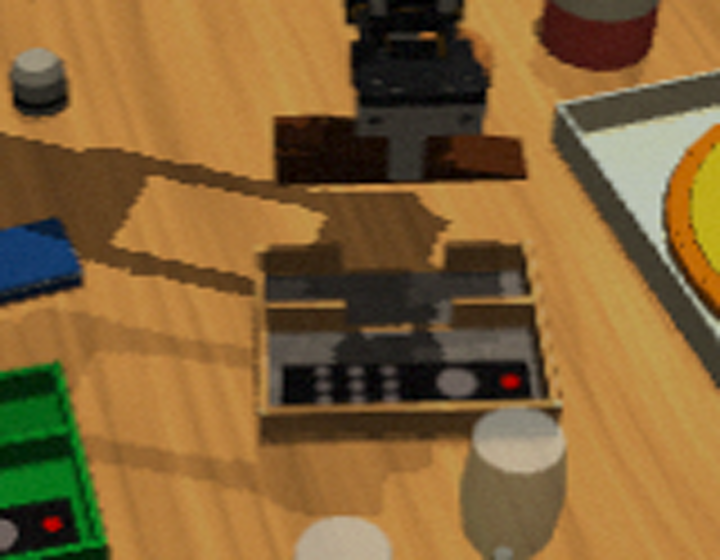

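The wrist view shows the caddy's far corners at (221,88) and (398,92), its near-right corner at (375,275) and the top of the partition at column 289. I'll turn those into positions.

Run:
```python
from h import *
d=load("n_wrist"); P=cloud(d)
im=d["image"][80:290,200:410,::-1]; cv2.imwrite("pics/o.png",cv2.resize(im,None,fx=2.8,fy=2.8,interpolation=cv2.INTER_CUBIC))
q=onplane(d,[(220.5,88),(397.5,92),(375,275)],.034)[:,:2]*1000; print(q, np.linalg.norm(q[0]-q[1]),np.linalg.norm(q[1]-q[2]))
a=q[0]-q[1]; print("yaw from far wall",np.degrees(np.arctan2(a[1],a[0]))-90); b=q[1]-q[2]; print("yaw from right wall",np.degrees(np.arctan2(b[1],b[0])))
# bay centre: far corners midpoint back 89mm plus 45 towards +y
for yaw in (-13.2,-14):
    c,s=np.cos(np.radians(yaw)),np.sin(np.radians(yaw)); X=np.array([c,s]);Y=np.array([-s,c])
    ctr=(q[0]+q[1])/2-89*X; print(yaw,"caddy",ctr,"bay",ctr+45*Y)
print("part",onplane(d,[(289,97),(289,154)],.034)[:,:2])
print("heights",P[90,300],P[130,289],P[200,395])
```

```text
[[ 663.10197525 -273.50937935]
 [ 628.65481856 -415.82902278]
 [ 464.66426084 -376.41140837]] 146.42912111584786 168.66135108254235
yaw from far wall -13.606241488946793
yaw from right wall -13.515513551234488
-13.2 caddy [ 559.22987455 -324.34597363] bay [ 569.5056637 -280.534923 ]
-14 caddy [ 559.52207727 -323.13815236] bay [ 570.40856257 -279.47484468]
part [[ 0.64374909 -0.3267658 ]
 [ 0.59735162 -0.31761095]]
heights [ 0.64725835 -0.33675677  0.0333855 ] [ 0.61726836 -0.32159127  0.03341246] [ 0.52218555 -0.41602381 -0.00084549]
```

View pics/o.png

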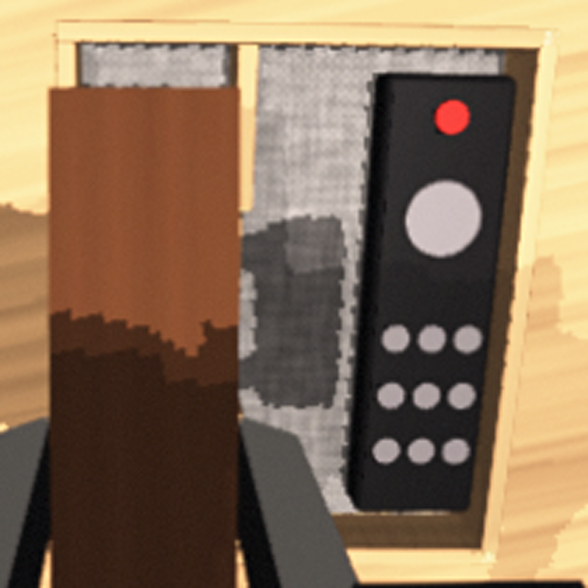

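The caddy's yaw comes out at about −13.5° and the bay centre at (0.570,−0.2805). All three checks agree within 2 mm.

Run:
```python
from h import *
from station import monitor
s=monitor.sense(); print(s["ee_pos"],s["ee_rot"])
print(delta(s["ee_pos"],s["ee_rot"],[.570,-.2805,-.023],[np.pi,0,np.radians(-13.5)]))
```

```text
[ 0.57063672 -0.27819806  0.11064341] [-3.14150903e+00 -6.56362996e-05 -2.23097294e-01]
(array([-1.000e-01,  2.400e+00,  1.336e+02]), array([-0.  , -0.  ,  0.72]))
```

Call:
apply_moves([
  [0.8, 0, 2.4, 10, 0, 0, 0.7],
  [0.8, 0, 2.4, 30, 0, 0, 0.7],
  [0.8, 0, 2.4, 50, 0, 0, 0.7],
  [0.8, 0, 2.4, 70, 0, 0, 0.7],
  [0.8, 0, 2.4, 82, 0, 0, 0.7],
  [0.8, 0, 2.4, 88, 0, 0, 0.7],
  [0.8, 0, 2.4, 90, 0, 0, 0.7],
  [0.8, 0, 2.4, 90, 0, 0, 0.7],
  [0.8, 0, 2.4, 90, 0, 0, 0.7],
])

```text
t: 19.05
ee_pos: [0.5707, -0.2812, 0.0213]
ee_rot: [3.141, -0.001, -0.236]
force: [0.2, 0.4, -0.6]
grip_width: 0.379
```

```bash
python3 look.py p wrist side
python3 - <<'E'
from h import *
d=load("p_side"); im=d["image"][190:330,200:360,::-1]; cv2.imwrite("pics/p2.png",cv2.resize(im,None,fx=4.5,fy=4,interpolation=cv2.INTER_CUBIC))
E
```

```text
19.05 [ 0.5707 -0.2812  0.0213] [ 3.1412e+00 -1.5000e-03 -2.3610e-01] [ 0.25  0.45 -0.61] [-0.    0.12 -0.  ] grip mm 35.65409469840049
```

View pics/p_wrist.png

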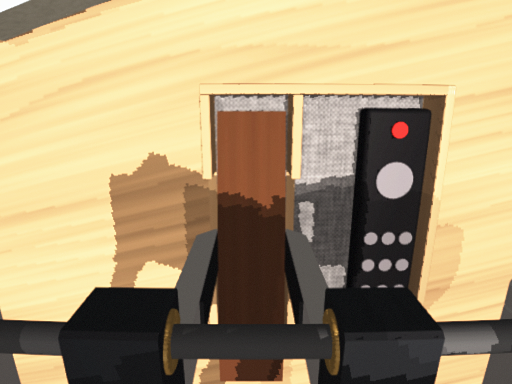

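View pics/p2.png

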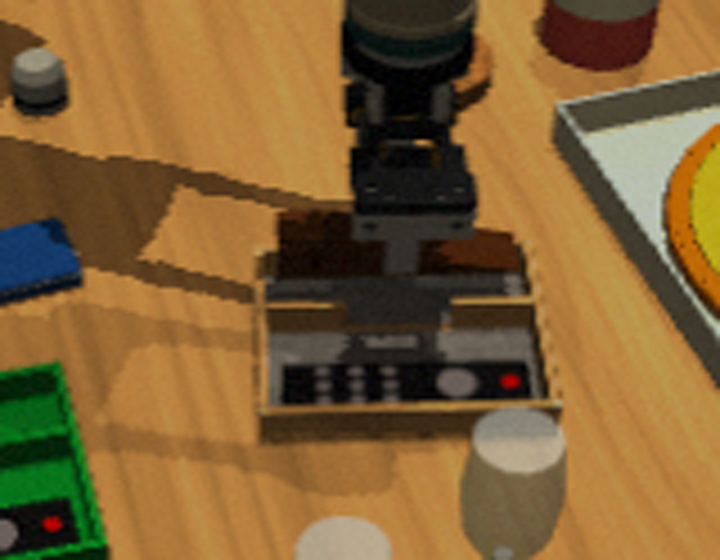

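The wedge is centred between the left wall (column 210) and the partition (column 292), with its own centre at column 251. I'll check the lengthwise gap at the tip.

Run:
```python
from h import *
d=load("p_wrist"); tip=onplane(d,[(251,110.5)],.053)[0,:2]; wall=onplane(d,[(251,86),(251,95.5)],.034)[:,:2]
X=np.array([np.cos(-.236),np.sin(-.236)])
print("tip-wall outer/inner mm",[(w-tip)@X*1000 for w in wall], "tip from TCP",(tip-[.5707,-.2812])@X*1000)
```

```text
tip-wall outer/inner mm [np.float64(13.025834438410525), np.float64(7.8120463714714665)] tip from TCP 74.38219709050409
```

The tip gap is 8 mm against the 8 mm expected when centred. I'll lower it in.

Call:
apply_moves([
  [0.8, 0, 0, 8, 0, 0, 0],
  [0.8, 0, 0, 18, 0, 0, 0],
  [0.8, 0, 0, 28, 0, 0, 0],
  [0.8, 0, 0, 36, 0, 0, 0],
  [0.8, 0, 0, 40, 0, 0, 0],
  [0.8, 0, 0, 42, 0, 0, 0],
  [0.8, 0, 0, 43, 0, 0, 0],
  [0.8, 0, 0, 43, 0, 0, 0],
])

```text
t: 19.82
ee_pos: [0.5702, -0.2808, -0.0225]
ee_rot: [-3.141, 0.0, -0.236]
force: [-0.0, -0.3, -1.0]
grip_width: 0.376
```

Call:
apply_moves([
  [0.8, 0, 0, 0.8, 0, 0, 0],
  [0.8, 0, 0, 1.5, 0, 0, 0],
  [0.8, 0, 0, 1.5, 0, 0, 0],
])

```text
t: 20.07
ee_pos: [0.5706, -0.2811, -0.023]
ee_rot: [3.141, -0.001, -0.236]
force: [-0.8, 0.1, 3.3]
grip_width: 0.38
```

Call:
apply_moves([
  [0.8, 0, 0, 0.7, 0, 0, 0],
  [0.8, 0, 0, 0.7, 0, 0, 0],
  [0.8, 0, 0, 0.7, 0, 0, 0],
])

```text
t: 20.32
ee_pos: [0.5706, -0.2811, -0.023]
ee_rot: [3.141, -0.002, -0.236]
force: [-2.5, -0.0, 6.4]
grip_width: 0.38
```

```bash
python3 look.py q wrist side
python3 - <<'E'
from h import *
d=load("q_side"); im=d["image"][190:330,200:360,::-1]; cv2.imwrite("pics/q2.png",cv2.resize(im,None,fx=4.5,fy=4,interpolation=cv2.INTER_CUBIC))
P=cloud(load("q_wrist")); print((P[120:290:20,251,2]*1000).round(1))
E
```

```text
20.3167 [ 0.5706 -0.2811 -0.023 ] [ 3.1411e+00 -1.7000e-03 -2.3620e-01] [-2.47 -0.03  6.44] [ 0.22  0.4  -0.  ] grip mm 35.758867789609646
[ 8.6 11.7 13.5 15.4 18.9 21.2 23.2 25.9 27.7]
```

View pics/q_wrist.png

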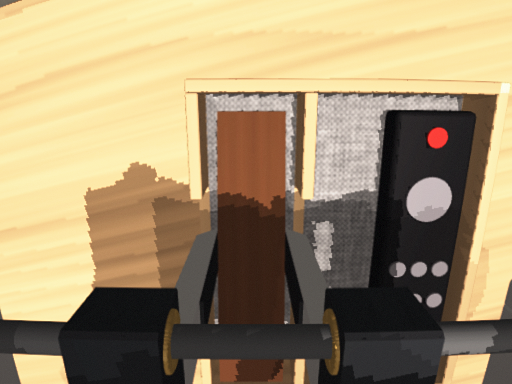

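View pics/q2.png

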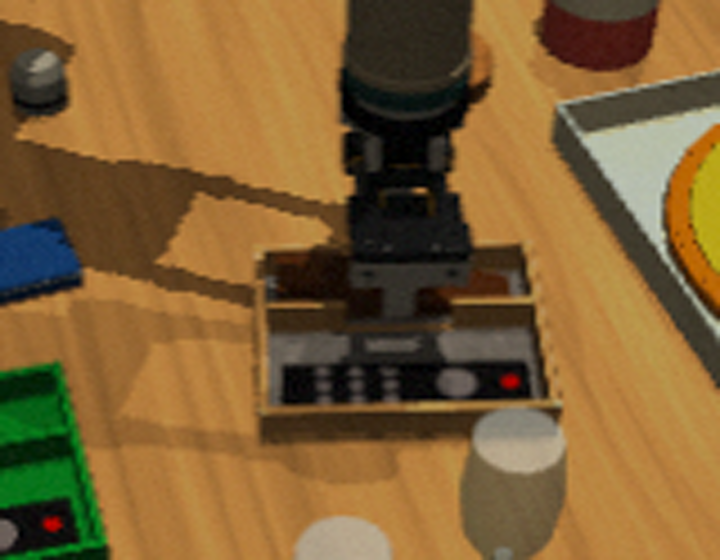

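The wedge sits flat in the bay: its top rises from 9 mm at the tip to about 28 mm, there's floor visible all round it, and the fingers are in the notches. I'll open only slightly, to 50 mm, and lift straight up.

Call:
apply_moves([
  [0.55, 0, 0, 0, 0, 0, 0],
  [0.48, 0, 0, 0, 0, 0, 0],
  [0.48, 0, 0, 0, 0, 0, 0],
  [0.48, 0, 0, 0, 0, 0, 0],
  [0.48, 0, 0, 0, 0, 0, 0],
  [0.48, 0, 0, -4, 0, 0, 0],
  [0.48, 0, 0, -15, 0, 0, 0],
  [0.48, 0, 0, -35, 0, 0, 0],
  [0.48, 0, 0, -65, 0, 0, 0],
  [0.48, 0, 0, -100, 0, 0, 0],
  [0.48, 0, 0, -140, 0, 0, 0],
  [0.48, 0, 0, -170, 0, 0, 0],
])

```text
t: 21.42
ee_pos: [0.5709, -0.2813, 0.1498]
ee_rot: [3.14, -0.004, -0.236]
force: [-0.2, -0.1, -0.2]
grip_width: 0.522
```

Call:
apply_moves([
  [0.48, -40, 0, -20, 0, 0, 0],
  [0.48, -80, 0, -40, 0, 0, 0],
  [0.48, -120, 0, -60, 0, 0, 0],
  [0.48, -120, 0, -60, 0, 0, 0],
  [0.48, -120, 0, -60, 0, 0, 0],
  [0.48, -120, 0, -60, 0, 0, 0],
])

```text
t: 21.92
ee_pos: [0.4542, -0.2531, 0.2065]
ee_rot: [3.141, -0.003, -0.237]
force: [0.3, -0.3, -0.1]
grip_width: 0.52
```

```bash
python3 look.py r wrist side top
python3 - <<'E'
from h import *
d=load("r_side"); cv2.imwrite("pics/r_full.png",cv2.resize(d["image"][:,:,::-1],None,fx=1.5,fy=1.5,interpolation=cv2.INTER_CUBIC))
E
```

```text
21.9167 [ 0.4542 -0.2531  0.2065] [ 3.1409e+00 -3.1000e-03 -2.3670e-01] [ 0.33 -0.32 -0.13] [0.03 0.11 0.05] grip mm 48.84129121791309
```

View pics/r_wrist.png

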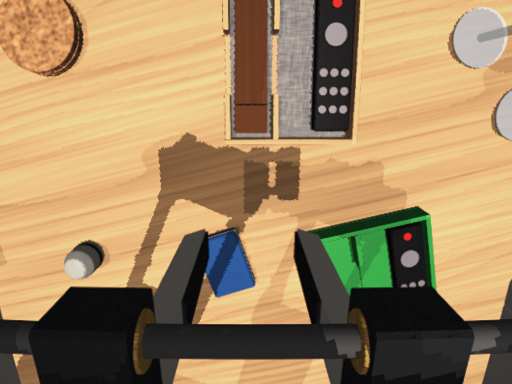

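View pics/r_full.png

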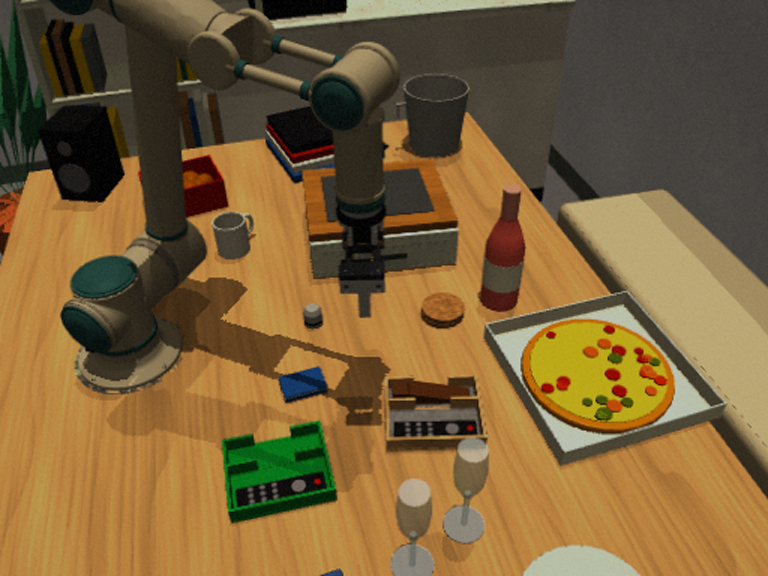

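View pics/r_top.png

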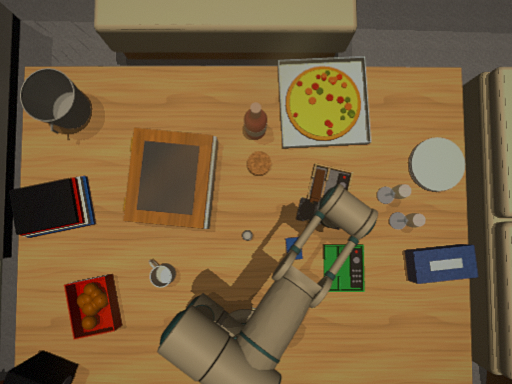

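The wedge lies flat in the empty bay (wrist view, columns 234 to 270), the glasses, bottle, tin, stopper, coasters and mug stand where they were, and the lid looks shut. I'll check the lid heights and compare with the first picture, then hand in.

Run:
```python
from h import *
P=cloud(load("r_top")); A=cloud(load("a_top"))
for n,Q in(("start",A),("now",P)): print(n,"lid front",np.nanmedian(Q[150:215,198:206,2]).round(4),"lid back",np.nanmedian(Q[140:215,130:136,2]).round(4))
a=load("a_top")["image"].astype(int);b=load("r_top")["image"].astype(int)
for n,(u,v) in dict(bottle=(256,120),coast=(259,162),stop=(247,235),mug=(163,272),f1=(390,193),f2=(404,220)).items():
    print(n,np.abs(a[v-12:v+12,u-14:u+14]-b[v-12:v+12,u-14:u+14]).mean().round(1))
p=cloud(load("r_wrist")); print("wedge slope z",(p[10:130:15,252,2]*1000).round(1))
from station import ctrl; print(ctrl.close_job())
```

```text
start lid front 0.1443 lid back 0.1241
now lid front 0.1222 lid back 0.1223
bottle 3.0
coast 3.3
stop 3.6
mug 3.7
f1 3.6
f2 3.5
wedge slope z [12.2 16.3 19.3 22.8 26.5 28.8 33.  34.5]
the job is handed in; nothing more can be done
None
```

I drew the wedge out by its heel and put it away in the empty bay of the bamboo caddy, and handed the job in at about 22 s. The hand-in gives no verdict.

**What I did**
- **Pulling:** it took five tugs of 20 to 26 mm, each followed by at least half a second of rest. The lid rode down and shut.
- **Laying down:** I laid the wedge flat on the clear tabletop and let go.
- **Putting away:** I took it again by its middle and lowered it into the bay until it touched the floor. I then opened the fingers to about 50 mm inside the notches and lifted away.

**Last checks**
- **Lid:** the lid's top measures 122 mm at the front and at the back, as it should when shut. At the start the front stood at 144 mm.
- **Wedge:** it lies flat and free in the bay, with its top rising evenly to about 35 mm at the heel (36 mm expected).
- **Other objects:** the glasses, bottle, coasters, stopper and mug look unchanged from the first pictures. I checked the mint tin only by eye, because the arm's shadow covered it from above.
- **Robot:** it was clear of everything at hand-in.

**What disagreed:** the real fingertips sit about 35 mm short of the reported TCP. My first attempt to grip the heel therefore closed on air just above it. I measured this offset in the wrist pictures and corrected for it afterwards, and touching down on the table and on the bay floor agreed with it.

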